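# Catch plate in, leaking battery up in the tongs

## Task

Slide the flat catch plate fully home into the slot of its holder, nose against the stop. Then take the leaking battery with the spring tongs, never touching it with the gripper itself, and finish while still holding the tongs squeezed on it, the battery raised about 10 cm above the part of the plate that lies in the holder. Leave the mug, the timer and the tile bundle where they are.

Things in the scene. Friction and masses are not known exactly. Their poses are not given: they have to be found in the camera images.
- plate_grip (a point): centre of the upright black grip rib of the catch plate, a loose flat aluminium plate 150 x 60 x 6 mm (0.2 kg). Rib: across the plate, 40 mm long (y), 10 mm thick (x), 32 mm high, on the plate near its back edge; this point is 22 mm above the plate's underside (rib top 38 mm, plate top 6 mm), 65 mm behind the plate's middle. x points along the plate to its nose, z up
- plate_nose (a point): middle of the plate's front (nose) edge, half-way up its 6 mm thickness; 140 mm ahead of plate_grip along the plate's x. Nose corners are rounded
- holder_mouth (a point): middle of the slot's entry, 3 mm above the table; x points into the slot. The holder is a grey fixture fixed to the table, without a floor (the plate slides on the table): two rails 12.5 mm high, 63 mm apart inside, with lips 7 mm inward over the plate's edges (8.5 mm free height under them). Before the mouth, guides as high as the rails flare out for 16 mm
- holder_stop (a point): middle of the inner face of the stop that closes the slot's far end, 3 mm above the table, 80 mm beyond holder_mouth along x; the plate is home when plate_nose is here. The rib's centre then stays outside, 60 mm before holder_mouth
- holder_center (a point): middle of the holder's slot, half-way between mouth and stop, 6 mm above the table: the middle of the inserted part of the plate, over which the battery is to be held.
- tongs_grip (a point): middle between the black grip flats of the steel spring tongs (0.1 kg, 195 mm long), lying with both arms flat on the table, 26 mm high; this point is 13 mm up, near the balance point. x points to the tips (ends 100 mm ahead; pivot 85 mm behind), z up. The flats are 66 mm long, 26 mm high, 57 mm apart over their outer faces when open, 41 mm when the tips grip the battery
- tongs_tip (a point): point midway between the tip pads while the tongs are open, 88 mm ahead of tongs_grip. Pads: flat, 26 mm long, 26 mm high, 50 mm apart when open
- tongs: the tongs as a whole (its right-hand arm); origin below tongs_grip at table height, same axes. A spring opens them: squeezing at the flats takes 3.5 N to begin closing, 6.3 N to close on the battery, more to grip it (15 to 20 N is good). Finger ridges stand 2 mm out at both ends of the flats, leaving 53 mm between them
- tong_arm: the hinged left-hand arm of the tongs; origin on the pivot, 85 mm behind tongs_grip. It turns about z against the spring, 0.19 rad when the tips are on the battery, 0.28 rad at the most
- battery_center (a point): centre of the battery, a plain upright cylinder 15 mm thick and 50 mm high standing loose on its end (23 g); this point is 25 mm above its foot
- battery: the same battery; origin at the middle of its foot
- tea_mug: bystander: mug 78 x 112 x 92 mm, origin under its middle
- wind_timer: bystander: wind-up timer 54 x 60 x 66 mm, origin under its middle
- tile_bundle: bystander: banded bundle of tiles 49 x 72 x 34 mm, origin under its middle

How it is judged:
On the way, in this order (a step that is already met when the one before it is completed fails the run):
1. the plate is fully home in the holder (x of plate_nose in the frame of holder_stop between -0.004 and 0.004 m and y of plate_nose in the frame of holder_stop between -0.004 and 0.004 m and height (world z) of plate_nose below 0.009 m and angle between the x axis of plate_nose and the x axis of holder_stop, either way round below 0.08 rad), for 0.2 s.
2. the battery is lifted off the table by the squeezed tongs, plate still home (all of step 1 and contact force between tong_arm and battery above 0.5 N and contact force between the fingers and tongs above 1 N and contact force between the fingers and battery below 0.2 N and height (world z) of battery_center above 0.06 m), for 0.2 s.
At the end, for the whole second after the job is handed in: the plate's nose within 4 mm of the stop and flat in the slot; the battery pinched by the tongs (over 0.5 N), which the fingers hold, no finger on the battery; its centre 85 to 200 mm above the table, within 35 mm sideways of the middle of the slot, and still (all of step 1 and contact force between tong_arm and battery above 0.5 N and contact force between the fingers and tongs above 1 N and contact force between the fingers and battery below 0.2 N and height (world z) of battery_center between 0.085 and 0.2 m and horizontal distance between battery_center and holder_center below 0.035 m and linear speed of battery below 0.03 m/s); the arm keeps its last pose, push and grip.
It fails at once if the gripper touches the battery (contact force between the fingers and battery above 0.5 N).
It fails at once if the mug is moved more than 30 mm (distance of tea_mug from where it was at the start of the episode above 0.03 m).
It fails at once if the timer is moved more than 30 mm (distance of wind_timer from where it was at the start of the episode above 0.03 m).
It fails at once if the bundle is moved more than 30 mm (distance of tile_bundle from where it was at the start of the episode above 0.03 m).
It also fails if it takes over 64 s, if anything falls off the work surface, if the arm or the gripper's body presses on something with over 40 N, if the wrist force passes 120 N, or if a joint passes its speed limit or range.

## Robot

A 7-joint arm with a two-finger parallel gripper is mounted at the origin on a cart in front of the work surface, level with it; the furniture and walls round the work are solid. World frame = base frame: x ahead of the robot, y to its left, z up, the work surface at z = 0. Lengths are in m, angles in rad, forces in N, time in s.
With the tool pointing down it reaches from about 0.4 to 0.875 m from the base axis. Payload 19.3 kg.
Tool frame: the origin (TCP) lies on the front face of the gripper's body, between the roots of the fingers; the fingertips stand 73 mm ahead of it and the grasp point (between the pads) lies 54 mm ahead of it; z points along the fingers, y is the line along which they close (so a half turn about z gives the same grasp; the last joint's range is limited). The gripper opens to 85 mm and grips with 20 to 120 N. Pads are 22 mm wide; open, the fingers measure 114 mm over their backs; the gripper's body (76 mm by 85 mm) begins 54 mm behind the grasp point. The pads swing forward as they close: fully open they stand 13 mm farther back than shut.
Start: joints at [1.139, 0.521, -0.036, 1.599, 0.021, 1.021, -0.113], TCP at [0.221, -0.585, 0.304] pointing down, gripper open.
Joint ranges: [-2.91, 2.91], [-0.3, 2.13], [-1.5, 1.42], [0.17, 2.43], [-1.26, 4.41], [0.16, 1.93], [-2.52, 2.52]. Speed limits (rad/s): [1.89, 1.89, 2.39, 2.39, 3.01, 3.01, 3.01].

## Interface

Orientations are given as a 3x3 rotation matrix whose columns are the frame's x, y, z axes.
In Python, from workcell import ctrl gives the robot as it stands.
- The arm moves only by the tool carry_out, never from a script. Its argument "series" is a list of rows, each an object of numbers: "rx", "ry", "rz": the turn, a rotation vector about the tool's x, y, z in degrees; "tx", "ty", "tz": the shift along the tool's x, y, z in m; "jaw": the closure, from 0 (fully open) to 1 (shut). A call has 1 to 8 rows; each row shifts and turns the commanded pose from where the row before left it, along the tool's axes as they then stand; what a row does not reach is not made up. A row lasts 1/10 s, in which the tool goes at most 50 mm and 8.59 degrees, less where a joint would pass 70% of its speed; a pose out of reach is approached as far as the arm can. A call is refused whole if a number of a shift passes 0.05 or a number of a turn 8.59, either way. A call with a gripper value outside its range is refused whole. The fingers move at their own pace and stop on an object; "force" is the grip in N (left out, the last holds). Time passes only in rows, so rows that do not move let the fingers close. It gives the time, the measured TCP pose, the force, the opening and the grip force at its end, in the units of the state.
- ctrl.get_state(): the state, without advancing time (a new reading comes with each control period).
- ctrl.get_image(name): name is "scene" or "top" or "wrist"; returns a dict with "img" (420x560x3 uint8, blue, green, red), "fx", "fy", "cx", "cy" (pixels), "dist" ([k1, k2, p1, p2, k3] as OpenCV has them; the pictures are not rectified), "world_to_cam" (4x4, takes a point from world to camera coordinates); the wrist camera has in their place "hand_eye" (4x4, takes a point from camera to tool coordinates, whose origin is the TCP and whose axes are the flange's). Camera axes: x right, y down, z forward; pixel columns grow to the right and rows downward; lengths in m; the calibration is good to about 2 mm. A picture is of the moment at which its call begins: read the wrist's pose just before it. There is no depth.
- ctrl.sign_off(): hands the job in; it is judged then, once.
Trained networks look in a picture, given as the dict that the camera call returned (one of the last four; its "shot" number tells which), for a name from the list of things; names that differ only in an ending like _2 or _b are one class to them, and where a whole thing is asked for, a point or a joint stands for the part that bears it (a point fixed in the world has none). Each returns a list of dicts, best first, with "confidence" (0 to 1); they miss things now and then, are a little off and sometimes report something else, mostly with a low value. They report only what shows in the picture. A call takes as long as a camera call.
- ctrl.find_in(picture, thing): "location" ([x, y, z] in m, in world coordinates, good to about 4 mm: the middle of the surface that is visible of it).
- ctrl.mark_of(picture, thing): "location" ([x, y, z] in m, in world coordinates, good to about 4 mm: a listed point, or the origin of a listed thing).
The state is a dict: "time_s": time; "joint_pos": joint angles; "joint_velocities": joint speeds; "effort": joint torques, N m; "eef_pos": TCP position; "tcp_rot": TCP orientation; "ft_force": force on the tool from outside, world axes, zero at the start; "moment": the same for the moment, N m; "finger_gap": finger opening in m; "finger_force": force on a finger pad.
Only numpy, scipy, OpenCV 4.12 (cv2) and the standard library are available. Lean on these libraries where they do the work, as an engineer would, in place of code of your own. Each camera call takes 0.05 s, during which the arm holds its last target. There are 200 camera calls.

## Working session

There is one attempt and no reset: what is moved stays moved. The work goes in short steps, Python scripts to look and compute and a tool call to move; the robot and the scene stay as the last step left them, time stands still between calls to the robot, and variables do not carry over. Pictures are saved under pics/ and viewed, at most 10 in all, crops included, and the job is handed in when it is done.

Besides the shell and the picture viewer there is one more tool, called after "Call:" in YAML: its name, and indented under it one key for each argument. carry_out: Moves the arm, as the interface text tells. Its arguments: {"type":"object","properties":{"series":{"type":"array"},"force":{"type":"number"}},"required":["series"]}

```bash
mkdir -p pics; ls
python3 - <<'E'
from workcell import ctrl
import cv2,numpy as np
np.set_printoptions(precision=4,suppress=True)
s=ctrl.get_state(); print(s['time_s'],s['eef_pos'],np.array(s['tcp_rot']),s['finger_gap'])
for c in ['scene','top']:
    p=ctrl.get_image(c); cv2.imwrite(f'pics/{c}0.png',p['img'])
    for t in ['plate_grip','plate_nose','holder_mouth','holder_stop','holder_center','tongs_grip','tongs_tip','tongs','tong_arm','battery_center','battery','tea_mug','wind_timer','tile_bundle']:
        r=ctrl.mark_of(p,t); print(c,t,[(np.round(x['location'],4),round(x['confidence'],2)) for x in r[:2]])
E
```

```text
pics
0.0 [ 0.2211 -0.5843  0.3033] [[ 0.9353  0.354  -0.0005]
 [ 0.354  -0.9353  0.001 ]
 [-0.0001 -0.0011 -1.    ]] 0.08585855458882245
scene plate_grip [(array([ 0.505 , -0.0989,  0.0201]), 0.7), (array([ 0.671 , -0.041 , -0.0016]), 0.52)]
scene plate_nose [(array([0.5244, 0.0406, 0.0003]), 0.76)]
scene holder_mouth []
scene holder_stop [(array([ 0.5746,  0.2811, -0.0011]), 0.76)]
scene holder_center [(array([0.5623, 0.2438, 0.0088]), 0.77)]
scene tongs_grip [(array([ 0.4974, -0.3794,  0.0112]), 0.63)]
scene tongs_tip [(array([ 0.5828, -0.4032,  0.0181]), 0.61)]
scene tongs [(array([ 0.4936, -0.3802, -0.0011]), 0.63)]
scene tong_arm [(array([ 0.4142, -0.36  , -0.0012]), 0.65), (array([ 0.6734, -0.0388,  0.0028]), 0.46)]
scene battery_center [(array([ 0.6131, -0.1798,  0.0227]), 0.43)]
scene battery [(array([ 0.6138, -0.1796,  0.003 ]), 0.5)]
scene tea_mug []
scene wind_timer [(array([ 0.6757, -0.3282, -0.0009]), 0.67)]
scene tile_bundle []
top plate_grip [(array([ 0.5042, -0.0958,  0.0191]), 0.57)]
top plate_nose [(array([0.5266, 0.0436, 0.0041]), 0.78), (array([0.5724, 0.2845, 0.0052]), 0.3)]
top holder_mouth [(array([ 0.561 ,  0.1971, -0.0004]), 0.88), (array([ 0.504 , -0.0936,  0.0189]), 0.56)]
top holder_stop [(array([0.5704, 0.2823, 0.0019]), 0.78)]
top holder_center [(array([0.5668, 0.2446, 0.0055]), 0.54)]
top tongs_grip [(array([ 0.4937, -0.378 ,  0.018 ]), 0.67)]
top tongs_tip [(array([ 0.5784, -0.4029,  0.0111]), 0.66)]
top tongs [(array([ 0.4944, -0.3825, -0.0012]), 0.67)]
top tong_arm [(array([ 0.4178, -0.3607, -0.0018]), 0.47)]
top battery_center [(array([ 0.614 , -0.1738,  0.0272]), 0.61)]
top battery [(array([ 0.6157, -0.1746, -0.0017]), 0.44)]
top tea_mug [(array([0.6522, 0.3872, 0.0015]), 0.88), (array([ 0.6178, -0.1739,  0.0235]), 0.47)]
top wind_timer [(array([0.5657, 0.2471, 0.005 ]), 0.68), (array([ 0.6722, -0.3312,  0.0009]), 0.67)]
top tile_bundle [(array([ 0.6715, -0.0386, -0.0012]), 0.84)]
```

View pics/top0.png

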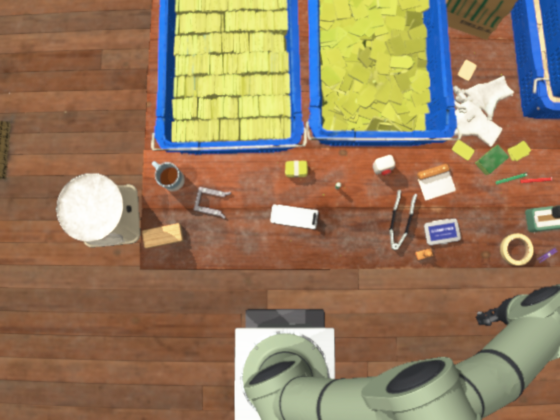

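View pics/scene0.png

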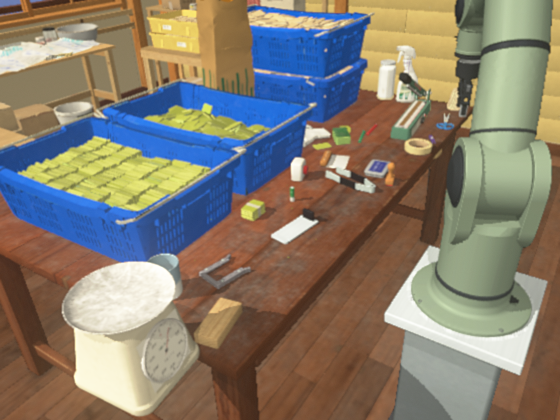

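The top view shows the tongs at (402,220) with tips up, the plate at (295,217) with its rib on the right, the battery at (338,185), the holder at (212,202), the bundle at (296,169), the timer at (385,164) and the mug at (168,177). I'm moving above the plate rib first and turning the tool to match the plate.

Create h.py:
```python
from workcell import ctrl
import numpy as np, cv2
np.set_printoptions(precision=4,suppress=True)
def go(target,yaw_y_deg=None):
    """remaining shift (tool axes, for yaw reached) and turn about tool z to bring TCP to target with tool y at given world angle"""
    s=ctrl.get_state(); R=np.array(s['tcp_rot']); p=np.array(s['eef_pos'])
    a=np.degrees(np.arctan2(R[1,1],R[0,1])); yaw=a if yaw_y_deg is None else yaw_y_deg
    y=np.array([np.cos(np.radians(yaw)),np.sin(np.radians(yaw)),0]); z=np.array([0,0,-1.]); x=np.cross(y,z)
    Rt=np.c_[x,y,z]; d=Rt.T@(np.array(target)-p)
    rv=np.degrees(cv2.Rodrigues(R.T@Rt)[0].ravel())
    print('t',round(s['time_s'],2),'p',p,'yaw',round(a,2),'-> shift',d,'turn',rv,'gap',round(s['finger_gap'],4),'ft',np.array(s['ft_force']))
def wrist(name=None):
    s=ctrl.get_state(); p=ctrl.get_image('wrist')
    T=np.eye(4); T[:3,:3]=s['tcp_rot']; T[:3,3]=s['eef_pos']
    p['c2w']=T@np.array(p['hand_eye'])
    if name: cv2.imwrite(f'pics/{name}.png',p['img'])
    return p
def pix2w(p,uv,z):
    K=np.array([[p['fx'],0,p['cx']],[0,p['fy'],p['cy']],[0,0,1]])
    n=cv2.undistortPoints(np.array(uv,float).reshape(-1,1,2),K,np.array(p['dist'])).reshape(-1,2)
    M=p['c2w'] if 'c2w' in p else np.linalg.inv(p['world_to_cam'])
    r=np.c_[n,np.ones(len(n))]@M[:3,:3].T; o=M[:3,3]
    return o+r*((z-o[2])/r[:,2])[:,None]
def marks(p,things):
    for t in things:
        print(t,[(np.round(x['location'],4),round(x['confidence'],2)) for x in ctrl.mark_of(p,t)[:2]])
```

```text
(no output)
```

Call:
carry_out:
  series:
    - {"rz": 7.3, "tx": 0.01, "ty": -0.045}
    - {"rz": 7.3, "tx": 0.01, "ty": -0.045}
    - {"rz": 7.3, "tx": 0.02, "ty": -0.045}
    - {"rz": 7.3, "tx": 0.02, "ty": -0.045}
    - {"tx": 0.02, "ty": -0.045}
    - {"tx": 0.02, "ty": -0.045}
    - {"tx": 0.02, "ty": -0.045}
    - {"tx": 0.02, "ty": -0.045}

```text
$.series[0]: bad value
```

Run:
```python
from h import *
go([0.50,-0.10,0.27],-98.6)
```

```text
t 1.5 p [ 0.2212 -0.5845  0.3039] yaw -69.27 -> shift [ 0.2032 -0.5208  0.0339] turn [-0.0031  0.0006 29.3294] gap 0.0855 ft [ 0.0237 -0.5136  0.4711]
```

Call:
carry_out:
  series:
    - {"rx": 0, "ry": 0, "rz": 7.3, "tx": 0.01, "ty": -0.045, "tz": 0, "jaw": 0}
    - {"rx": 0, "ry": 0, "rz": 7.3, "tx": 0.01, "ty": -0.045, "tz": 0, "jaw": 0}
    - {"rx": 0, "ry": 0, "rz": 7.3, "tx": 0.02, "ty": -0.045, "tz": 0, "jaw": 0}
    - {"rx": 0, "ry": 0, "rz": 7.3, "tx": 0.02, "ty": -0.045, "tz": 0, "jaw": 0}
    - {"rx": 0, "ry": 0, "rz": 0, "tx": 0.02, "ty": -0.045, "tz": 0, "jaw": 0}
    - {"rx": 0, "ry": 0, "rz": 0, "tx": 0.02, "ty": -0.045, "tz": 0, "jaw": 0}
    - {"rx": 0, "ry": 0, "rz": 0, "tx": 0.02, "ty": -0.045, "tz": 0, "jaw": 0}
    - {"rx": 0, "ry": 0, "rz": 0, "tx": 0.02, "ty": -0.045, "tz": 0, "jaw": 0}

```text
time_s: 2.3
eef_pos: [0.3555, -0.234, 0.3043]
tcp_rot: [[0.989, -0.145, 0.001], [-0.145, -0.989, -0.001], [0.001, 0.0, -1.0]]
ft_force: [1.4, -1.5, 0.9]
finger_gap: 0.0852
finger_force: 0.0
```

Run:
```python
from h import *
go([0.50,-0.10,0.27],-98.6)
```

```text
t 2.3 p [ 0.3555 -0.234   0.3043] yaw -98.33 -> shift [ 0.1229 -0.1541  0.0343] turn [ 0.0241 -0.0488  0.2711] gap 0.0852 ft [ 1.4367 -1.4584  0.8965]
```

Call:
carry_out:
  series:
    - {"rx": 0, "ry": 0, "rz": 0, "tx": 0.03, "ty": -0.038, "tz": 0.008, "jaw": 0}
    - {"rx": 0, "ry": 0, "rz": 0, "tx": 0.03, "ty": -0.038, "tz": 0.008, "jaw": 0}
    - {"rx": 0, "ry": 0, "rz": 0, "tx": 0.03, "ty": -0.038, "tz": 0.008, "jaw": 0}
    - {"rx": 0, "ry": 0, "rz": 0, "tx": 0.03, "ty": -0.038, "tz": 0.008, "jaw": 0}
    - {"rx": 0, "ry": 0, "rz": 0, "tx": 0, "ty": 0, "tz": 0, "jaw": 0}
    - {"rx": 0, "ry": 0, "rz": 0, "tx": 0, "ty": 0, "tz": 0, "jaw": 0}

```text
time_s: 2.9
eef_pos: [0.4958, -0.1019, 0.2715]
tcp_rot: [[0.99, -0.143, -0.001], [-0.143, -0.99, 0.0], [-0.001, -0.0, -1.0]]
ft_force: [-0.8, -0.3, 0.3]
finger_gap: 0.0849
finger_force: 0.0
```

Run:
```python
from h import *
go([0.505,-0.097,0.2],-98.6)
p=wrist('w1'); print(np.array(p['hand_eye']))
marks(p,['plate_grip','plate_nose','battery_center','holder_mouth'])
```

```text
t 2.9 p [ 0.4958 -0.1019  0.2715] yaw -98.21 -> shift [ 0.0084 -0.0062  0.0715] turn [-0.0072  0.0461  0.3924] gap 0.0849 ft [-0.7806 -0.3013  0.2984]
[[-0.     -0.9659 -0.2588  0.0652]
 [ 1.     -0.     -0.     -0.0009]
 [-0.     -0.2588  0.9659 -0.0698]
 [ 0.      0.      0.      1.    ]]
plate_grip [(array([ 0.5087, -0.0973,  0.0219]), 0.88)]
plate_nose [(array([0.5249, 0.043 , 0.0038]), 0.93), (array([ 0.6767, -0.0426,  0.0004]), 0.26)]
battery_center [(array([ 0.6116, -0.1739,  0.0265]), 0.62)]
holder_mouth []
```

View pics/w1.png

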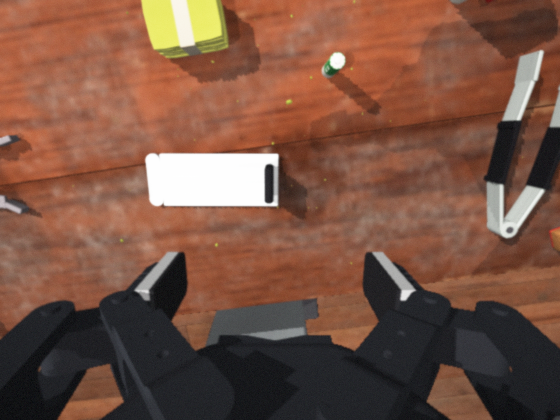

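The wrist view shows the plate lying along the image rows (corners about (160,153), (279,207)) with its rib at (269,184), the battery at (333,66) and the tongs on the right. I'll refine the plate by segmentation.

```bash
cat >> h.py <<'E'
def plate(p):
    """plate centre and long-axis angle from the white top (z=.006); its rib cuts a dark bar out, so use corners of the hull"""
    g=p['img'].min(axis=2); m=(g>190).astype(np.uint8)
    n,l,st,_=cv2.connectedComponentsWithStats(m); i=1+np.argmax(st[1:,4])
    c=max(cv2.findContours((l==i).astype(np.uint8),cv2.RETR_EXTERNAL,cv2.CHAIN_APPROX_NONE)[0],key=len).reshape(-1,2)
    w=pix2w(p,c,.006)[:,:2].astype(np.float32); return cv2.minAreaRect(w*1000),st[i]
E
python3 - <<'E'
from h import *
p=wrist()
print(plate(p))
print(pix2w(p,[[269,184],[269,165],[269,203]],.038))
E
```

```text
(((514.3148193359375, -30.61066436767578), (149.3604736328125, 59.403160095214844), 81.5810317993164), array([ 144,  154,  132,   52, 6240], dtype=int32))
[[ 0.5055 -0.0984  0.038 ]
 [ 0.5251 -0.1014  0.038 ]
 [ 0.4853 -0.0953  0.038 ]]
```

Run:
```python
from h import *
go([0.505,-0.0965,0.086],-98.4)
```

```text
t 3.2 p [ 0.4951 -0.1035  0.2722] yaw -98.41 -> shift [ 0.0087 -0.0084  0.1862] turn [ 0.011  -0.0276 -0.0073] gap 0.0853 ft [0.4033 0.3675 0.1239]
```

Call:
carry_out:
  series:
    - {"rx": 0, "ry": 0, "rz": 0, "tx": 0.009, "ty": -0.008, "tz": 0.04, "jaw": 0}
    - {"rx": 0, "ry": 0, "rz": 0, "tx": 0, "ty": 0, "tz": 0.05, "jaw": 0}
    - {"rx": 0, "ry": 0, "rz": 0, "tx": 0, "ty": 0, "tz": 0.05, "jaw": 0}
    - {"rx": 0, "ry": 0, "rz": 0, "tx": 0, "ty": 0, "tz": 0.03, "jaw": 0}
    - {"rx": 0, "ry": 0, "rz": 0, "tx": 0, "ty": 0, "tz": 0.01, "jaw": 0}
    - {"rx": 0, "ry": 0, "rz": 0, "tx": 0, "ty": 0, "tz": 0.005, "jaw": 0}
    - {"rx": 0, "ry": 0, "rz": 0, "tx": 0, "ty": 0, "tz": 0, "jaw": 0}

```text
time_s: 3.9
eef_pos: [0.506, -0.0964, 0.0877]
tcp_rot: [[0.989, -0.145, 0.001], [-0.145, -0.989, -0.0], [0.001, 0.0, -1.0]]
ft_force: [-0.5, -0.4, -0.8]
finger_gap: 0.0856
finger_force: 0.0
```

Call:
carry_out:
  series:
    - {"rx": 0, "ry": 0, "rz": 0, "tx": 0, "ty": 0, "tz": 0, "jaw": 1}
    - {"rx": 0, "ry": 0, "rz": 0, "tx": 0, "ty": 0, "tz": 0, "jaw": 1}
    - {"rx": 0, "ry": 0, "rz": 0, "tx": 0, "ty": 0, "tz": 0, "jaw": 1}
    - {"rx": 0, "ry": 0, "rz": 0, "tx": 0, "ty": 0, "tz": 0, "jaw": 1}
    - {"rx": 0, "ry": 0, "rz": 0, "tx": 0, "ty": 0, "tz": 0, "jaw": 1}
    - {"rx": 0, "ry": 0, "rz": 0, "tx": 0, "ty": 0, "tz": 0, "jaw": 1}
    - {"rx": 0, "ry": 0, "rz": 0, "tx": 0, "ty": 0, "tz": 0, "jaw": 1}
    - {"rx": 0, "ry": 0, "rz": 0, "tx": 0, "ty": 0, "tz": 0, "jaw": 1}
  force: 30

```text
time_s: 4.7
eef_pos: [0.5056, -0.0961, 0.0872]
tcp_rot: [[0.989, -0.145, 0.0], [-0.145, -0.989, -0.0], [0.0, 0.0, -1.0]]
ft_force: [-1.4, 0.5, 6.8]
finger_gap: 0.0092
finger_force: 31.5
```

Run:
```python
from h import *
go([0.505,-0.0965,0.086],-98.4)
p=wrist('w2')
print(plate(p)); marks(p,['plate_nose','plate_grip','holder_mouth','holder_stop','holder_center'])
p=ctrl.get_image('top'); marks(p,['holder_mouth','holder_stop','holder_center'])
p=ctrl.get_image('scene'); marks(p,['holder_mouth','holder_stop','holder_center'])
```

```text
t 4.7 p [ 0.5056 -0.0961  0.0872] yaw -98.33 -> shift [-0.0006  0.0005  0.0012] turn [ 0.001  -0.0157  0.0733] gap 0.0092 ft [-1.4302  0.5122  6.7779]
(((514.5717163085938, -30.721389770507812), (148.6153564453125, 59.343685150146484), 81.65829467773438), array([   15,   200,   278,   100, 21357], dtype=int32))
plate_nose [(array([0.523 , 0.0394, 0.0051]), 0.56)]
plate_grip [(array([ 0.5058, -0.0952,  0.0221]), 0.66), (array([0.5213, 0.0402, 0.0049]), 0.33)]
holder_mouth [(array([ 0.5067, -0.098 ,  0.0215]), 0.48)]
holder_stop []
holder_center []
holder_mouth [(array([0.5248, 0.0444, 0.0034]), 0.75), (array([0.558 , 0.1994, 0.0008]), 0.61)]
holder_stop [(array([0.5708, 0.2822, 0.0066]), 0.77)]
holder_center [(array([ 0.4949, -0.3795,  0.0136]), 0.23)]
holder_mouth [(array([0.5551, 0.203 , 0.0049]), 0.97), (array([ 0.4109, -0.3597, -0.0033]), 0.53)]
holder_stop [(array([ 0.5728,  0.2795, -0.0006]), 0.95), (array([ 0.4945, -0.3824,  0.0102]), 0.67)]
holder_center [(array([0.5618, 0.2451, 0.0108]), 0.55)]
```

View pics/w2.png

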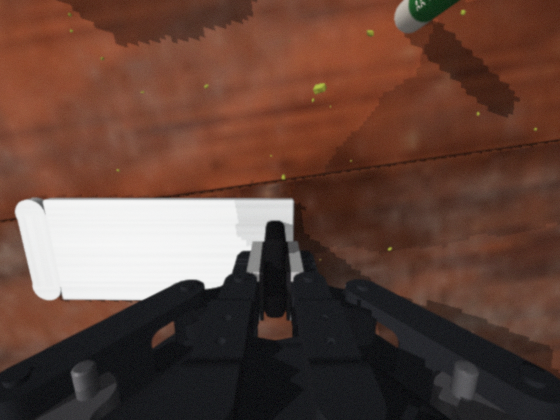

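The rib is gripped (gap 9 mm) and the plate lies straight, with its nose at the left (~(35,250)). I'll slide it to about 40 mm before the mouth, release, rise and look at plate and holder together.

Call:
carry_out:
  series:
    - {"rx": 0, "ry": 0, "rz": 0, "tx": 0.001, "ty": -0.01, "tz": 0, "jaw": 1}
    - {"rx": 0, "ry": 0, "rz": 0, "tx": 0.002, "ty": -0.02, "tz": 0, "jaw": 1}
    - {"rx": 0, "ry": 0, "rz": 0, "tx": 0.002, "ty": -0.025, "tz": 0, "jaw": 1}
    - {"rx": 0, "ry": 0, "rz": 0, "tx": 0.002, "ty": -0.025, "tz": 0, "jaw": 1}
    - {"rx": 0, "ry": 0, "rz": 0, "tx": 0.001, "ty": -0.02, "tz": 0, "jaw": 1}
    - {"rx": 0, "ry": 0, "rz": 0, "tx": 0.001, "ty": -0.015, "tz": 0, "jaw": 1}
    - {"rx": 0, "ry": 0, "rz": 0, "tx": 0, "ty": -0.005, "tz": 0, "jaw": 1}
    - {"rx": 0, "ry": 0, "rz": 0, "tx": 0, "ty": 0, "tz": 0, "jaw": 1}

```text
time_s: 6.2
eef_pos: [0.5322, 0.0225, 0.0872]
tcp_rot: [[0.99, -0.143, 0.001], [-0.143, -0.99, 0.001], [0.001, -0.001, -1.0]]
ft_force: [0.9, 3.3, 5.7]
finger_gap: 0.0095
finger_force: 31.3
```

Call:
carry_out:
  series:
    - {"rx": 0, "ry": 0, "rz": 0, "tx": 0, "ty": 0, "tz": 0, "jaw": 0}
    - {"rx": 0, "ry": 0, "rz": 0, "tx": 0, "ty": 0, "tz": 0, "jaw": 0}
    - {"rx": 0, "ry": 0, "rz": 0, "tx": 0, "ty": 0, "tz": 0, "jaw": 0}
    - {"rx": 0, "ry": 0, "rz": 0, "tx": 0, "ty": 0, "tz": -0.03, "jaw": 0}
    - {"rx": 0, "ry": 0, "rz": 0, "tx": 0, "ty": -0.02, "tz": -0.05, "jaw": 0}
    - {"rx": 0, "ry": 0, "rz": 0, "tx": 0, "ty": -0.04, "tz": -0.05, "jaw": 0}
    - {"rx": 0, "ry": 0, "rz": 0, "tx": 0, "ty": -0.04, "tz": -0.03, "jaw": 0}
    - {"rx": 0, "ry": 0, "rz": 0, "tx": 0, "ty": -0.02, "tz": 0, "jaw": 0}

```text
time_s: 7.0
eef_pos: [0.5491, 0.1334, 0.2366]
tcp_rot: [[0.99, -0.143, 0.006], [-0.143, -0.99, 0.003], [0.006, -0.004, -1.0]]
ft_force: [-0.3, -0.2, -0.5]
finger_gap: 0.0853
finger_force: 0.0
```

Call:
carry_out:
  series:
    - {"rx": 0, "ry": 0, "rz": 0, "tx": 0, "ty": 0, "tz": 0, "jaw": 0}
    - {"rx": 0, "ry": 0, "rz": 0, "tx": 0, "ty": 0, "tz": 0, "jaw": 0}

```text
time_s: 7.2
eef_pos: [0.5474, 0.1296, 0.2321]
tcp_rot: [[0.99, -0.144, -0.001], [-0.144, -0.99, -0.0], [-0.001, 0.001, -1.0]]
ft_force: [0.4, -0.8, -0.9]
finger_gap: 0.0854
finger_force: 0.0
```

Run:
```python
from h import *
go([0.53,0.02,0.087],-98.4)
p=wrist('w3')
print(plate(p)); marks(p,['plate_nose','plate_grip','holder_mouth','holder_stop','holder_center'])
```

```text
t 7.2 p [0.5474 0.1296 0.2321] yaw -98.3 -> shift [-0.0012  0.111   0.1451] turn [0.0324 0.0296 0.0956] gap 0.0854 ft [ 0.4089 -0.7528 -0.8915]
(((540.5401611328125, 87.96043395996094), (149.18460083007812, 59.94239044189453), 81.71708679199219), array([ 244,  166,  148,   58, 7711], dtype=int32))
plate_nose []
plate_grip [(array([0.5346, 0.0257, 0.0221]), 0.81)]
holder_mouth []
holder_stop [(array([0.5746, 0.2854, 0.0033]), 0.61)]
holder_center []
```

View pics/w3.png

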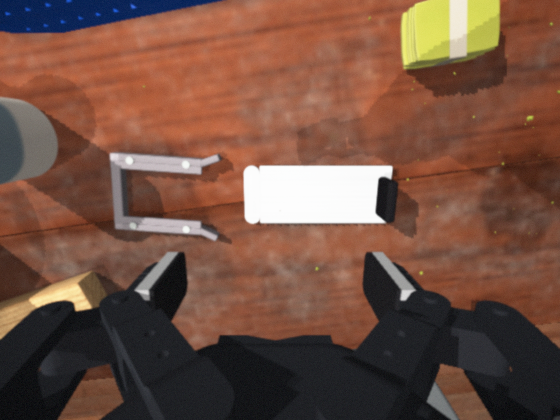

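The holder shows at (115–218,153–238) and the plate at (245–392,166–224); the holder is turned slightly relative to the image rows. I'll enlarge the holder for exact edges.

```bash
python3 -c "
import cv2
i=cv2.imread('pics/w3.png')[140:250,100:260]
cv2.imwrite('pics/w3c.png',cv2.resize(i,None,fx=5,fy=5,interpolation=cv2.INTER_CUBIC))"
```

```text
(no output)
```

View pics/w3c.png

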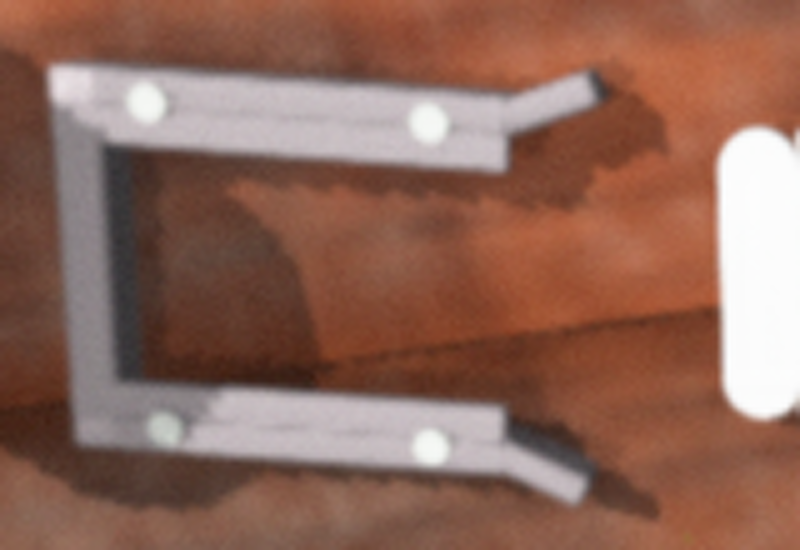

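Run:
```python
from h import *
p=wrist()
c=np.array([[507,172],[505,407],[105,147],[118,381],[510,95],[500,472]])/5+[100-.4,140-.4]
w=pix2w(p,c,.0125)[:,:2]
m=(w[0]+w[1])/2; s=(w[2]+w[3])/2
print(w); print('mouth',m,'stop',s,'width',np.linalg.norm(w[0]-w[1]),np.linalg.norm(w[2]-w[3]),'len',np.linalg.norm(s-m))
for a,b in [(0,2),(1,3)]: print(np.degrees(np.arctan2(*(w[b]-w[a])[::-1])))
print('perp',np.degrees(np.arctan2(*(w[1]-w[0])[::-1]))+180,np.degrees(np.arctan2(*(w[3]-w[2])[::-1]))+180)
r=plate(p); print(r)
```

```text
[[0.5802 0.1987]
 [0.5327 0.2093]
 [0.5967 0.2761]
 [0.5497 0.2869]
 [0.5949 0.1949]
 [0.5189 0.2133]]
mouth [0.5564 0.204 ] stop [0.5732 0.2815] width 0.04874994224378044 0.04822488366591623 len 0.07933007996881955
77.97565055287757
77.5943889691088
perp 347.43262165150526 347.0705651313602
(((540.7708740234375, 88.0896987915039), (149.2478790283203, 60.02553939819336), 81.64073181152344), array([ 243,  166,  149,   58, 7791], dtype=int32))
```

Holder axis angle is about 77.7° with the mouth at (0.556,0.204), so the plate must turn about −4°. I'll regrip.

Run:
```python
from h import *
go([0.5320,0.0230,0.0875],-98.35)
```

```text
t 7.55 p [0.5477 0.1294 0.2322] yaw -98.37 -> shift [-0.0001  0.1075  0.1447] turn [ 0.0143  0.02   -0.0212] gap 0.0855 ft [-0.2072  0.0954 -1.7092]
```

Call:
carry_out:
  series:
    - {"rx": 0, "ry": 0, "rz": 0, "tx": 0, "ty": 0.04, "tz": 0.01, "jaw": 0}
    - {"rx": 0, "ry": 0, "rz": 0, "tx": 0, "ty": 0.04, "tz": 0.02, "jaw": 0}
    - {"rx": 0, "ry": 0, "rz": 0, "tx": 0, "ty": 0.0275, "tz": 0.02, "jaw": 0}
    - {"rx": 0, "ry": 0, "rz": 0, "tx": 0, "ty": 0, "tz": 0.04, "jaw": 0}
    - {"rx": 0, "ry": 0, "rz": 0, "tx": 0, "ty": 0, "tz": 0.03, "jaw": 0}
    - {"rx": 0, "ry": 0, "rz": 0, "tx": 0, "ty": 0, "tz": 0.015, "jaw": 0}
    - {"rx": 0, "ry": 0, "rz": 0, "tx": 0, "ty": 0, "tz": 0.01, "jaw": 0}
    - {"rx": 0, "ry": 0, "rz": 0, "tx": 0, "ty": 0, "tz": 0, "jaw": 0}

```text
time_s: 8.35
eef_pos: [0.5317, 0.0235, 0.0865]
tcp_rot: [[0.989, -0.145, -0.002], [-0.145, -0.989, -0.0], [-0.002, 0.0, -1.0]]
ft_force: [-0.4, 0.0, 0.3]
finger_gap: 0.0856
finger_force: 0.0
```

Call:
carry_out:
  series:
    - {"rx": 0, "ry": 0, "rz": 0, "tx": 0, "ty": 0, "tz": 0, "jaw": 1}
    - {"rx": 0, "ry": 0, "rz": 0, "tx": 0, "ty": 0, "tz": 0, "jaw": 1}
    - {"rx": 0, "ry": 0, "rz": 0, "tx": 0, "ty": 0, "tz": 0, "jaw": 1}
    - {"rx": 0, "ry": 0, "rz": 0, "tx": 0, "ty": 0, "tz": 0, "jaw": 1}
    - {"rx": 0, "ry": 0, "rz": 0, "tx": 0, "ty": 0, "tz": 0, "jaw": 1}
    - {"rx": 0, "ry": 0, "rz": 0, "tx": 0, "ty": 0, "tz": 0, "jaw": 1}
    - {"rx": 0, "ry": 0, "rz": 0, "tx": 0, "ty": 0, "tz": 0, "jaw": 1}
    - {"rx": 0, "ry": 0, "rz": 0, "tx": 0, "ty": 0, "tz": 0, "jaw": 1}
  force: 40

```text
time_s: 9.15
eef_pos: [0.5323, 0.0236, 0.0878]
tcp_rot: [[0.989, -0.145, 0.0], [-0.145, -0.989, -0.0], [0.0, -0.0, -1.0]]
ft_force: [-1.9, 0.5, 7.8]
finger_gap: 0.0091
finger_force: 39.7
```

Run:
```python
from h import *
p=wrist(); r=plate(p); print(r)
s=np.array(ctrl.get_state()['eef_pos']); print(s)
go([s[0]-.0133,s[1]+.004,0.0872],-102.3)
```

```text
(((541.6673583984375, 88.88668823242188), (149.14260864257812, 59.573089599609375), 82.27674102783203), array([   16,   199,   277,   101, 21217], dtype=int32))
[0.5323 0.0236 0.0878]
t 9.2 p [0.5323 0.0236 0.0878] yaw -98.32 -> shift [-0.0138 -0.0011  0.0006] turn [-0.006  -0.0235  3.9805] gap 0.0088 ft [-1.48   -0.2476  7.6285]
```

Call:
carry_out:
  series:
    - {"rx": 0, "ry": 0, "rz": 1.2, "tx": -0.003, "ty": 0, "tz": 0, "jaw": 1}
    - {"rx": 0, "ry": 0, "rz": 1.5, "tx": -0.004, "ty": 0, "tz": 0, "jaw": 1}
    - {"rx": 0, "ry": 0, "rz": 1.5, "tx": -0.004, "ty": 0, "tz": 0, "jaw": 1}
    - {"rx": 0, "ry": 0, "rz": 0, "tx": -0.003, "ty": -0.002, "tz": 0, "jaw": 1}
    - {"rx": 0, "ry": 0, "rz": 0, "tx": 0, "ty": 0, "tz": 0, "jaw": 1}
    - {"rx": 0, "ry": 0, "rz": 0, "tx": 0, "ty": 0, "tz": 0, "jaw": 1}

```text
time_s: 9.8
eef_pos: [0.5187, 0.0282, 0.0878]
tcp_rot: [[0.976, -0.218, 0.0], [-0.218, -0.976, 0.0], [0.0, -0.0, -1.0]]
ft_force: [-1.0, 0.2, 9.7]
finger_gap: 0.0094
finger_force: 40.4
```

Run:
```python
from h import *
p=wrist(); r=plate(p); print(r)
h=np.array([np.cos(np.radians(77.7)),np.sin(np.radians(77.7))]); n=np.array([-h[1],h[0]])
mid=np.array([.5648,.2427]); s=np.array(ctrl.get_state()['eef_pos'])
for q,nm in ((np.array(r[0])/1000,'plate'),(s[:2],'tcp')): print(nm,'along',(q-mid)@h,'lateral',(q-mid)@n)
go([.5435,.145,.0872],-102.3)
```

```text
(((532.671142578125, 92.60680389404297), (148.65797424316406, 59.45954895019531), 77.38924407958984), array([   16,   199,   277,   100, 21351], dtype=int32))Traceback (most recent call last):
  File "<stdin>", line 5, in <module>
ValueError: setting an array element with a sequence. The requested array has an inhomogeneous shape after 1 dimensions. The detected shape was (3,) + inhomogeneous part.
```

Call:
carry_out:
  series:
    - {"rx": 0, "ry": 0, "rz": 0, "tx": -0.0005, "ty": -0.008, "tz": 0, "jaw": 1}
    - {"rx": 0, "ry": 0, "rz": 0, "tx": -0.0005, "ty": -0.01, "tz": 0, "jaw": 1}
    - {"rx": 0, "ry": 0, "rz": 0, "tx": 0, "ty": -0.008, "tz": 0, "jaw": 1}
    - {"rx": 0, "ry": 0, "rz": 0, "tx": 0, "ty": -0.007, "tz": 0, "jaw": 1}
    - {"rx": 0, "ry": 0, "rz": 0, "tx": 0, "ty": -0.007, "tz": 0, "jaw": 1}
    - {"rx": 0, "ry": 0, "rz": 0, "tx": 0, "ty": -0.007, "tz": 0, "jaw": 1}
    - {"rx": 0, "ry": 0, "rz": 0, "tx": 0, "ty": -0.007, "tz": 0, "jaw": 1}
    - {"rx": 0, "ry": 0, "rz": 0, "tx": 0, "ty": -0.007, "tz": 0, "jaw": 1}

```text
time_s: 10.65
eef_pos: [0.5309, 0.087, 0.0878]
tcp_rot: [[0.976, -0.219, -0.0], [-0.219, -0.976, -0.001], [0.0, 0.001, -1.0]]
ft_force: [-1.2, -7.4, 12.9]
finger_gap: 0.0093
finger_force: 40.8
```

```bash
cat >> h.py <<'E'
H=np.array([np.cos(np.radians(77.7)),np.sin(np.radians(77.7))]); N=np.array([-H[1],H[0]]); MID=np.array([.5648,.2427])
def rel():
    s=ctrl.get_state(); q=np.array(s['eef_pos'])[:2]-MID; f=np.array(s['ft_force'])
    print('along to go',-.1-q@H,'lat',q@N,'f along',f[:2]@H,'f lat',f[:2]@N,'fz',f[2],'t',s['time_s'])
E
python3 -c "
from h import *
rel(); print(plate(wrist()))"
```

```text
along to go 0.059383115426319216 lat -8.921456522059027e-06 f along -7.4625920139025865 f lat -0.40506884171925306 fz 12.889678459825891 t 10.65
(((545.1128540039062, 151.1757354736328), (148.61920166015625, 59.166954040527344), 77.54867553710938), array([   19,   199,   274,   100, 20410], dtype=int32))
```

Call:
carry_out:
  series:
    - {"rx": 0, "ry": 0, "rz": 0, "tx": 0, "ty": -0.007, "tz": 0, "jaw": 1}
    - {"rx": 0, "ry": 0, "rz": 0, "tx": 0, "ty": -0.007, "tz": 0, "jaw": 1}
    - {"rx": 0, "ry": 0, "rz": 0, "tx": 0, "ty": -0.007, "tz": 0, "jaw": 1}
    - {"rx": 0, "ry": 0, "rz": 0, "tx": 0, "ty": -0.007, "tz": 0, "jaw": 1}
    - {"rx": 0, "ry": 0, "rz": 0, "tx": 0, "ty": -0.007, "tz": 0, "jaw": 1}
    - {"rx": 0, "ry": 0, "rz": 0, "tx": 0, "ty": -0.007, "tz": 0, "jaw": 1}
    - {"rx": 0, "ry": 0, "rz": 0, "tx": 0, "ty": -0.007, "tz": 0, "jaw": 1}
    - {"rx": 0, "ry": 0, "rz": 0, "tx": 0, "ty": -0.004, "tz": 0, "jaw": 1}

```text
time_s: 11.5
eef_pos: [0.5424, 0.139, 0.0878]
tcp_rot: [[0.976, -0.218, -0.0], [-0.218, -0.976, -0.001], [0.0, 0.001, -1.0]]
ft_force: [-1.5, -7.3, 13.9]
finger_gap: 0.0091
finger_force: 40.9
```

```bash
python3 -c "
from h import *
rel()"
```

```text
along to go 0.006084465053050769 lat -0.00020008424138418212 f along -7.438220995702186 f lat -0.1304508950214261 fz 13.939739605234472 t 11.5
```

Call:
carry_out:
  series:
    - {"rx": 0, "ry": 0, "rz": 0, "tx": 0, "ty": -0.002, "tz": 0, "jaw": 1}
    - {"rx": 0, "ry": 0, "rz": 0, "tx": 0, "ty": -0.002, "tz": 0, "jaw": 1}
    - {"rx": 0, "ry": 0, "rz": 0, "tx": 0, "ty": -0.001, "tz": 0, "jaw": 1}
    - {"rx": 0, "ry": 0, "rz": 0, "tx": 0, "ty": -0.001, "tz": 0, "jaw": 1}
    - {"rx": 0, "ry": 0, "rz": 0, "tx": 0, "ty": -0.001, "tz": 0, "jaw": 1}

```text
time_s: 12.0
eef_pos: [0.5439, 0.1452, 0.0878]
tcp_rot: [[0.976, -0.219, -0.0], [-0.219, -0.976, -0.001], [0.0, 0.001, -1.0]]
ft_force: [-1.8, -11.3, 13.7]
finger_gap: 0.0094
finger_force: 41.0
```

```bash
python3 -c "
from h import *
rel()"
```

```text
along to go -0.00027575835063135823 lat -0.00031560249888541947 f along -11.46820476728842 f lat -0.6218433569287783 fz 13.65049117906344 t 12.0
```

Call:
carry_out:
  series:
    - {"rx": 0, "ry": 0, "rz": 0, "tx": 0, "ty": -0.001, "tz": 0, "jaw": 1}
    - {"rx": 0, "ry": 0, "rz": 0, "tx": 0, "ty": -0.001, "tz": 0, "jaw": 1}
    - {"rx": 0, "ry": 0, "rz": 0, "tx": 0, "ty": 0, "tz": 0, "jaw": 1}

```text
time_s: 12.3
eef_pos: [0.5439, 0.1454, 0.0877]
tcp_rot: [[0.975, -0.22, -0.002], [-0.22, -0.975, -0.004], [-0.001, 0.004, -1.0]]
ft_force: [-3.9, -17.1, 19.0]
finger_gap: 0.0092
finger_force: 41.8
```

```bash
python3 -c "
from h import *
rel()"
```

```text
along to go -0.00046796395629629395 lat -0.0003523377908610003 f along -17.576799049682858 f lat 0.1356577432024416 fz 19.020760963940656 t 12.3
```

Contact with the stop: the force rose to 17.6 N with no further motion. I'll release, rise and check.

Call:
carry_out:
  series:
    - {"rx": 0, "ry": 0, "rz": 0, "tx": 0, "ty": 0, "tz": 0, "jaw": 0}
    - {"rx": 0, "ry": 0, "rz": 0, "tx": 0, "ty": 0, "tz": 0, "jaw": 0}
    - {"rx": 0, "ry": 0, "rz": 0, "tx": 0, "ty": 0, "tz": 0, "jaw": 0}
    - {"rx": 0, "ry": 0, "rz": 0, "tx": 0, "ty": 0, "tz": -0.03, "jaw": 0}
    - {"rx": 0, "ry": 0, "rz": 0, "tx": 0, "ty": 0, "tz": -0.05, "jaw": 0}
    - {"rx": 0, "ry": 0, "rz": 0, "tx": 0, "ty": 0, "tz": -0.05, "jaw": 0}
    - {"rx": 0, "ry": 0, "rz": 0, "tx": 0, "ty": 0, "tz": -0.02, "jaw": 0}
    - {"rx": 0, "ry": 0, "rz": 0, "tx": 0, "ty": 0, "tz": 0, "jaw": 0}

```text
time_s: 13.1
eef_pos: [0.5455, 0.1489, 0.2405]
tcp_rot: [[0.976, -0.217, 0.005], [-0.217, -0.976, 0.002], [0.004, -0.003, -1.0]]
ft_force: [-0.3, 0.1, -1.2]
finger_gap: 0.0855
finger_force: 0.0
```

Run:
```python
from h import *
p=wrist(); marks(p,['plate_nose','holder_stop','plate_grip'])
i=p['img'][100:270,40:300]; cv2.imwrite('pics/w4.png',cv2.resize(i,None,fx=3,fy=3,interpolation=cv2.INTER_CUBIC))
go([.5,-.3,.27],-105)
```

```text
plate_nose [(array([0.5724, 0.2771, 0.0038]), 0.88)]
holder_stop [(array([0.5708, 0.2836, 0.0046]), 0.57)]
plate_grip [(array([0.5467, 0.1477, 0.0228]), 0.79)]
t 13.3 p [0.544  0.1483 0.2362] yaw -102.52 -> shift [ 0.0736  0.4444 -0.0338] turn [0.055  0.0943 2.484 ] gap 0.0856 ft [ 0.4572 -0.6458 -0.2116]
```

View pics/w4.png

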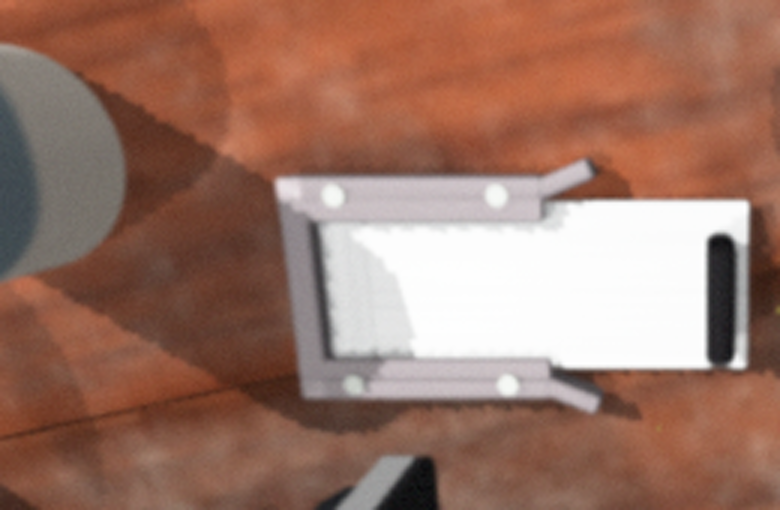

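The plate is fully seated: its white top reaches the stop's dark inner face with no gap, and the rib is outside. Now over to the tongs.

Call:
carry_out:
  series:
    - {"rx": 0, "ry": 0, "rz": 2.5, "tx": 0.007, "ty": 0.03, "tz": -0.005, "jaw": 0}
    - {"rx": 0, "ry": 0, "rz": 0, "tx": 0.007, "ty": 0.045, "tz": -0.005, "jaw": 0}
    - {"rx": 0, "ry": 0, "rz": 0, "tx": 0.007, "ty": 0.045, "tz": -0.005, "jaw": 0}
    - {"rx": 0, "ry": 0, "rz": 0, "tx": 0.007, "ty": 0.045, "tz": -0.005, "jaw": 0}
    - {"rx": 0, "ry": 0, "rz": 0, "tx": 0.007, "ty": 0.045, "tz": -0.005, "jaw": 0}
    - {"rx": 0, "ry": 0, "rz": 0, "tx": 0.007, "ty": 0.045, "tz": -0.005, "jaw": 0}
    - {"rx": 0, "ry": 0, "rz": 0, "tx": 0.007, "ty": 0.045, "tz": 0, "jaw": 0}
    - {"rx": 0, "ry": 0, "rz": 0, "tx": 0.007, "ty": 0.045, "tz": 0, "jaw": 0}

```text
time_s: 14.1
eef_pos: [0.5098, -0.201, 0.2663]
tcp_rot: [[0.966, -0.259, -0.002], [-0.259, -0.966, 0.001], [-0.002, -0.0, -1.0]]
ft_force: [0.8, -0.7, 0.3]
finger_gap: 0.0854
finger_force: 0.0
```

Call:
carry_out:
  series:
    - {"rx": 0, "ry": 0, "rz": 0, "tx": 0.007, "ty": 0.045, "tz": 0, "jaw": 0}
    - {"rx": 0, "ry": 0, "rz": 0, "tx": 0.007, "ty": 0.045, "tz": 0, "jaw": 0}
    - {"rx": 0, "ry": 0, "rz": 0, "tx": 0, "ty": 0.03, "tz": 0, "jaw": 0}
    - {"rx": 0, "ry": 0, "rz": 0, "tx": 0, "ty": 0, "tz": 0, "jaw": 0}
    - {"rx": 0, "ry": 0, "rz": 0, "tx": 0, "ty": 0, "tz": 0, "jaw": 0}

```text
time_s: 14.6
eef_pos: [0.4925, -0.319, 0.266]
tcp_rot: [[0.966, -0.26, -0.002], [-0.26, -0.966, 0.001], [-0.002, -0.001, -1.0]]
ft_force: [0.2, 0.3, -0.2]
finger_gap: 0.0854
finger_force: 0.0
```

Run:
```python
from h import *
go([.4955,-.38,.08],-105.2)
p=wrist('w5'); marks(p,['tongs_grip','tongs_tip','tong_arm','tongs','battery_center','battery','wind_timer'])
```

```text
t 14.6 p [ 0.4925 -0.319   0.266 ] yaw -105.09 -> shift [0.0189 0.0581 0.186 ] turn [-0.0359  0.1204  0.1096] gap 0.0854 ft [ 0.2041  0.3069 -0.2478]
tongs_grip [(array([ 0.6095, -0.1724,  0.0226]), 0.61)]
tongs_tip []
tong_arm [(array([ 0.4115, -0.3624, -0.0034]), 0.67)]
tongs []
battery_center [(array([ 0.6122, -0.1737,  0.0217]), 0.81)]
battery [(array([ 0.6088, -0.1736,  0.0038]), 0.94)]
wind_timer [(array([ 0.677 , -0.3307, -0.0017]), 0.61)]
```

View pics/w5.png

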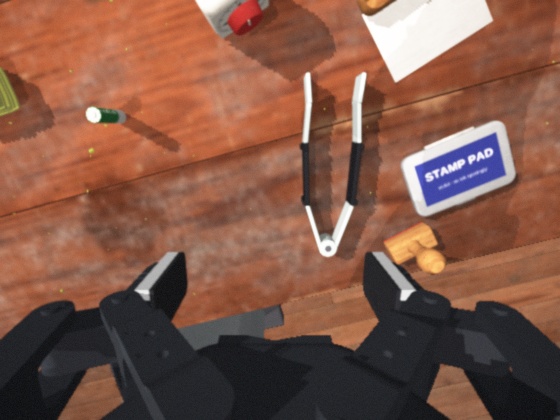

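The wrist view shows the tongs' pivot at (328,247), tips at (308,73)/(362,74), flats from row 143 to 204, and the battery top at (94,115) with foot near (122,115).

Run:
```python
from h import *
p=wrist()
w=pix2w(p,[[328,246],[308,73],[362,74],[302,143],[303,205],[361,143],[355,205]],.026)[:,:2]
print(w)
t=(w[1]+w[2])/2; f=w[3:].mean(0); print('tipmid',t,'flatmid',f,'axis',np.degrees(np.arctan2(*(t-w[0])[::-1])),'len',np.linalg.norm(t-w[0]),'flat width',np.linalg.norm(w[3]-w[5]),np.linalg.norm(w[4]-w[6]))
a=np.radians(np.degrees(np.arctan2(*(t-w[0])[::-1]))); g=w[0]+.085*np.array([np.cos(a),np.sin(a)]); print('grip',g)
print('bat',pix2w(p,[[94,115]],.05),pix2w(p,[[120,115]],.0))
go([*g,.08],np.degrees(a)-90)
```

```text
[[ 0.4168 -0.3597]
 [ 0.5989 -0.3795]
 [ 0.5845 -0.4303]
 [ 0.5354 -0.3581]
 [ 0.4708 -0.3435]
 [ 0.5197 -0.417 ]
 [ 0.4561 -0.3984]]
tipmid [ 0.5917 -0.4049] flatmid [ 0.4955 -0.3793] axis -14.502875948758131 len 0.18062659426892405 flat width 0.061019867703397096 0.05677355106680684
grip [ 0.4991 -0.381 ]
bat [[ 0.6124 -0.1746  0.05  ]] [[ 0.6146 -0.1745  0.    ]]
t 15.05 p [ 0.4931 -0.3186  0.2674] yaw -104.99 -> shift [0.0214 0.0589 0.1874] turn [-0.002  -0.0034 -0.4862] gap 0.0857 ft [-0.2176  0.1203  0.2277]
```

Call:
carry_out:
  series:
    - {"rx": 0, "ry": 0, "rz": -0.5, "tx": 0.0186, "ty": 0.0294, "tz": 0.02, "jaw": 0}
    - {"rx": 0, "ry": 0, "rz": 0, "tx": 0, "ty": 0.029, "tz": 0.04, "jaw": 0}
    - {"rx": 0, "ry": 0, "rz": 0, "tx": 0, "ty": 0, "tz": 0.045, "jaw": 0}
    - {"rx": 0, "ry": 0, "rz": 0, "tx": 0, "ty": 0, "tz": 0.04, "jaw": 0}
    - {"rx": 0, "ry": 0, "rz": 0, "tx": 0, "ty": 0, "tz": 0.03, "jaw": 0}
    - {"rx": 0, "ry": 0, "rz": 0, "tx": 0, "ty": 0, "tz": 0.015, "jaw": 0}
    - {"rx": 0, "ry": 0, "rz": 0, "tx": 0, "ty": 0, "tz": 0, "jaw": 0}
    - {"rx": 0, "ry": 0, "rz": 0, "tx": 0, "ty": 0, "tz": 0, "jaw": 0}
  force: 20

```text
time_s: 15.85
eef_pos: [0.4965, -0.3805, 0.0786]
tcp_rot: [[0.968, -0.251, 0.001], [-0.251, -0.968, -0.001], [0.001, 0.0, -1.0]]
ft_force: [-1.1, -0.5, 0.1]
finger_gap: 0.0852
finger_force: 0.0
```

Call:
carry_out:
  series:
    - {"rx": 0, "ry": 0, "rz": 0, "tx": 0, "ty": 0, "tz": 0, "jaw": 0.25}
    - {"rx": 0, "ry": 0, "rz": 0, "tx": 0, "ty": 0, "tz": 0, "jaw": 0.3}
    - {"rx": 0, "ry": 0, "rz": 0, "tx": 0, "ty": 0, "tz": 0, "jaw": 0.35}
    - {"rx": 0, "ry": 0, "rz": 0, "tx": 0, "ty": 0, "tz": 0, "jaw": 0.38}
    - {"rx": 0, "ry": 0, "rz": 0, "tx": 0, "ty": 0, "tz": 0, "jaw": 0.38}
    - {"rx": 0, "ry": 0, "rz": 0, "tx": 0, "ty": 0, "tz": 0, "jaw": 0.38}
    - {"rx": 0, "ry": 0, "rz": 0, "tx": 0, "ty": 0, "tz": 0, "jaw": 0.38}

```text
time_s: 16.55
eef_pos: [0.4965, -0.3807, 0.0785]
tcp_rot: [[0.968, -0.251, 0.002], [-0.251, -0.968, -0.001], [0.002, 0.001, -1.0]]
ft_force: [0.4, 0.1, 7.6]
finger_gap: 0.053
finger_force: 5.8
```

Run:
```python
from h import *
go([.4965,-.3798,.077],-104.5)
p=wrist('w6'); marks(p,['tongs_tip'])
```

```text
t 16.55 p [ 0.4965 -0.3807  0.0785] yaw -104.53 -> shift [-0.0003 -0.0008  0.0015] turn [ 0.0383 -0.104  -0.0263] gap 0.053 ft [0.3726 0.1436 7.6   ]
tongs_tip []
```

View pics/w6.png

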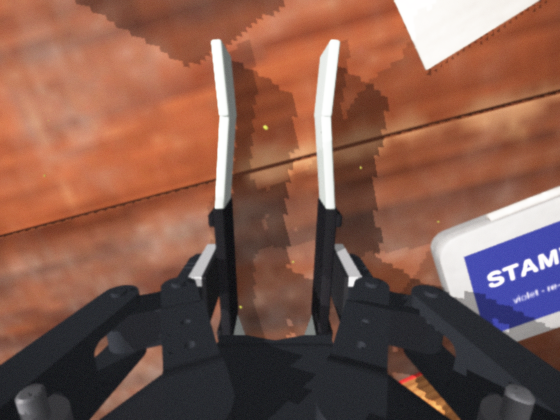

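The tongs are held lightly at a gap of 53 mm, with tips at (220,42)/(333,42), still open. Lift slightly and re-measure the tip position in the tool frame.

Call:
carry_out:
  series:
    - {"rx": 0, "ry": 0, "rz": 0, "tx": 0, "ty": 0, "tz": -0.01, "jaw": 0.38}
    - {"rx": 0, "ry": 0, "rz": 0, "tx": 0, "ty": 0, "tz": -0.015, "jaw": 0.38}
    - {"rx": 0, "ry": 0, "rz": 0, "tx": 0, "ty": 0, "tz": -0.015, "jaw": 0.38}
    - {"rx": 0, "ry": 0, "rz": 0, "tx": -0.02, "ty": 0, "tz": -0.01, "jaw": 0.38}
    - {"rx": 0, "ry": 0, "rz": 0, "tx": -0.02, "ty": 0, "tz": -0.01, "jaw": 0.38}
    - {"rx": 0, "ry": 0, "rz": 0, "tx": 0, "ty": 0, "tz": 0, "jaw": 0.38}
    - {"rx": 0, "ry": 0, "rz": 0, "tx": 0, "ty": 0, "tz": 0, "jaw": 0.38}

```text
time_s: 17.35
eef_pos: [0.4577, -0.3705, 0.1388]
tcp_rot: [[0.968, -0.251, 0.002], [-0.251, -0.968, -0.001], [0.002, 0.0, -1.0]]
ft_force: [-0.1, 0.0, -1.0]
finger_gap: 0.0527
finger_force: 3.8
```

```bash
cat >> h.py <<'E'
def tips(p):
    """bright steel blobs near the tips -> end points, in the tool frame at tongs-top height"""
    g=p['img'].min(axis=2)[:130,190:370]; m=(g>110).astype(np.uint8)
    n,l,st,_=cv2.connectedComponentsWithStats(m); o=np.argsort(-st[1:,4])[:2]+1
    out=[]
    for i in o:
        v,u=np.where(l==i); k=v<=v.min()+3; out.append([u[k].mean()+190,v.min()]); print('blob',st[i])
    return np.array(out)
E
python3 - <<'E'
from h import *
s=ctrl.get_state(); p=wrist(); t=tips(p); print(t,s['eef_pos'],s['finger_gap'],s['finger_force'],s['ft_force'])
R=np.array(s['tcp_rot']); P=np.array(s['eef_pos'])
w=pix2w(p,t,P[2]-.0525); print('tool frame',(w-P)@R, (w-P).mean(0)@R)
cv2.imwrite('pics/w7.png',p['img'])
E
```

```text
blob [ 122   25   56  105 3126]
blob [   0   25   35  105 1732]
[[343.5526  25.    ]
 [204.4359  25.    ]] [ 0.4577 -0.3705  0.1388] 0.05267903730756242 3.769865334033966 [-0.141   0.0008 -1.0475]
tool frame [[ 0.1024  0.0247  0.0527]
 [ 0.1024 -0.0268  0.0527]] [ 0.1024 -0.0011  0.0527]
```

Run:
```python
import cv2,numpy as np
for n in ['w6','w7']:
    i=cv2.imread(f'pics/{n}.png'); print(n)
    for r in range(10,205,12):
        m=(i[r].min(axis=1)>110).astype(int); d=np.diff(np.r_[0,m,0]); a=np.where(d==1)[0]; b=np.where(d==-1)[0]
        print(r,[(x,y) for x,y in zip(a,b) if y-x>3])
```

```text
w6
10 [(np.int64(398), np.int64(524))]
22 [(np.int64(403), np.int64(505))]
34 [(np.int64(409), np.int64(485))]
46 [(np.int64(211), np.int64(223)), (np.int64(326), np.int64(340)), (np.int64(414), np.int64(466))]
58 [(np.int64(49), np.int64(56)), (np.int64(57), np.int64(61)), (np.int64(212), np.int64(226)), (np.int64(319), np.int64(339)), (np.int64(420), np.int64(447))]
70 [(np.int64(213), np.int64(227)), (np.int64(318), np.int64(337))]
82 [(np.int64(215), np.int64(228)), (np.int64(317), np.int64(336))]
94 [(np.int64(216), np.int64(229)), (np.int64(316), np.int64(334))]
106 [(np.int64(217), np.int64(231)), (np.int64(314), np.int64(333)), (np.int64(517), np.int64(522))]
118 [(np.int64(26), np.int64(41)), (np.int64(79), np.int64(93)), (np.int64(219), np.int64(233)), (np.int64(314), np.int64(331))]
130 [(np.int64(28), np.int64(40)), (np.int64(80), np.int64(90)), (np.int64(218), np.int64(230)), (np.int64(315), np.int64(332))]
142 [(np.int64(78), np.int64(82)), (np.int64(217), np.int64(230)), (np.int64(315), np.int64(332))]
154 [(np.int64(217), np.int64(230)), (np.int64(294), np.int64(303))
[... 1991 characters left out ...]
np.int64(343)), (np.int64(396), np.int64(419)), (np.int64(455), np.int64(459)), (np.int64(462), np.int64(471)), (np.int64(473), np.int64(490)), (np.int64(530), np.int64(538))]
178 [(np.int64(72), np.int64(80)), (np.int64(207), np.int64(220)), (np.int64(323), np.int64(342)), (np.int64(403), np.int64(423)), (np.int64(435), np.int64(448)), (np.int64(452), np.int64(457)), (np.int64(504), np.int64(514))]
190 [(np.int64(208), np.int64(222)), (np.int64(323), np.int64(341)), (np.int64(407), np.int64(427)), (np.int64(533), np.int64(560))]
202 [(np.int64(209), np.int64(222)), (np.int64(258), np.int64(266)), (np.int64(325), np.int64(341)), (np.int64(411), np.int64(429)), (np.int64(502), np.int64(543))]
```

```bash
cat >> h.py <<'E'
def toolpts(p,uv,zt):
    """pixels -> points in the tool frame on the plane tool-z = zt"""
    q=dict(p); q['c2w']=np.array(p['hand_eye']); return pix2w(q,uv,zt)
E
python3 - <<'E'
from h import *
p=wrist()
print('flat, on table: tip', toolpts(p,[[211,42],[340,42],[219,118],[331,118]],.0525))
for z in (.0525,.04,.03,.025,.02,.015,.01): 
    a=toolpts(p,[[182,40],[367,40],[198,118],[351,118]],z); print(z,'tip x',a[:2,0].mean(),'tip outer w',a[1,1]-a[0,1],'bend w',a[3,1]-a[2,1],'bend x',a[2:,0].mean())
i=p['img']
for r in range(22,50,3):
    m=(i[r].min(axis=1)>110).astype(int); d=np.diff(np.r_[0,m,0]); a=np.where(d==1)[0]; b=np.where(d==-1)[0]
    print(r,[(int(x),int(y)) for x,y in zip(a,b) if y-x>3])
E
```

```text
flat, on table: tip [[ 0.0966 -0.0247  0.0525]
 [ 0.0966  0.0236  0.0525]
 [ 0.0693 -0.023   0.0525]
 [ 0.0693  0.0216  0.0525]]
0.0525 tip x 0.09734002783086224 tip outer w 0.06922819817094136 bend w 0.060863023832408006 bend x 0.06931527119110875
0.04 tip x 0.09404338122053452 tip outer w 0.062150263194946834 bend w 0.054640349596911116 bend x 0.0688838935095556
0.03 tip x 0.09140606393227232 tip outer w 0.05648791521415119 bend w 0.049662210208513594 bend x 0.06853879136431305
0.025 tip x 0.09008740528814123 tip outer w 0.05365674122375337 bend w 0.047173140514314836 bend x 0.06836624029169179
0.02 tip x 0.08876874664401013 tip outer w 0.05082556723335555 bend w 0.04468407082011608 bend x 0.06819368921907053
0.015 tip x 0.08745008799987905 tip outer w 0.047994393242957734 bend w 0.04219500112591732 bend x 0.06802113814644925
0.01 tip x 0.08613142935574795 tip outer w 0.045163219252559915 bend w 0.039705931431718564 bend x 0.067848587073828
22 []
25 [(203, 208), (341, 345)]
28 [(198, 211), (338, 351)]
31 [(195, 210), (337, 354)]
34 [(193, 208), (336, 357)]
37 [(190, 206), (336, 359)]
40 [(187, 203), (335, 362)]
43 [(185, 202), (335, 365)]
46 [(182, 199), (334, 367)]
49 [(91, 95), (181, 199), (334, 368)]
```

Run:
```python
from h import *
s=ctrl.get_state();print(s['eef_pos'],s['finger_gap'],s['finger_force'],s['moment'])
for c in ['wrist','scene','top']:
    p=wrist() if c=='wrist' else ctrl.get_image(c); print(c); marks(p,['tongs_tip','tongs_grip','tong_arm','tongs'])
    if c=='scene':
        w=p['world_to_cam']; q=np.array(w)@np.array([.5,-.385,.07,1]); u=int(p['fx']*q[0]/q[2]+p['cx']); v=int(p['fy']*q[1]/q[2]+p['cy']); print(u,v)
        a=p['img'][max(0,v-60):v+60,max(0,u-80):u+80]; cv2.imwrite('pics/s7.png',cv2.resize(a,None,fx=5,fy=5,interpolation=cv2.INTER_CUBIC)[:600,:800])
```

```text
[ 0.458  -0.3702  0.1378] 0.05313442180271538 3.769829347729683 [-0.0212 -0.0464  0.0041]
wrist
tongs_tip []
tongs_grip []
tong_arm [(array([ 0.3937, -0.3525,  0.0155]), 0.91)]
tongs []
scene
tongs_tip [(array([ 0.5361, -0.3802,  0.1101]), 0.92)]
tongs_grip [(array([ 0.4606, -0.3682,  0.0654]), 0.65)]
tong_arm [(array([ 0.3935, -0.3555,  0.0129]), 0.8), (array([ 0.6109, -0.1797,  0.0254]), 0.49)]
tongs [(array([ 0.4626, -0.3658,  0.0549]), 0.61)]
352 164
top
tongs_tip [(array([ 0.5335, -0.3836,  0.1043]), 0.71)]
tongs_grip [(array([ 0.4568, -0.3667,  0.0701]), 0.71)]
tong_arm [(array([ 0.393 , -0.3568,  0.0108]), 0.61)]
tongs [(array([ 0.4682, -0.371 ,  0.0525]), 0.64), (array([0.5721, 0.2835, 0.0038]), 0.23)]
```

View pics/s7.png

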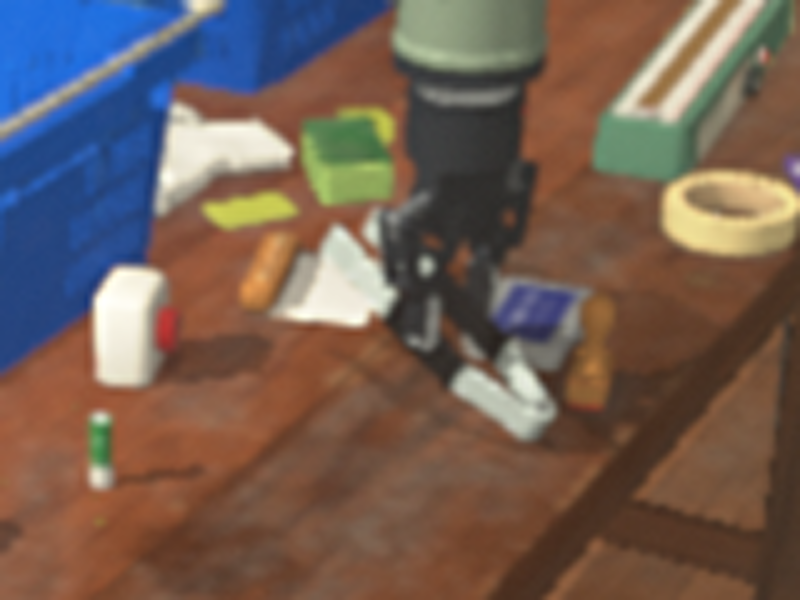

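The crop shows the tongs hanging tail-down in the fingers (tips up about 28°). I'll lower them back flat on the table, regrip farther back, and slide them along the table to the battery instead of carrying.

Call:
carry_out:
  series:
    - {"rx": 0, "ry": 0, "rz": 0, "tx": 0, "ty": 0, "tz": 0.01, "jaw": 0.38}
    - {"rx": 0, "ry": 0, "rz": 0, "tx": 0, "ty": 0, "tz": 0.01, "jaw": 0.38}
    - {"rx": 0, "ry": 0, "rz": 0, "tx": 0, "ty": 0, "tz": 0.01, "jaw": 0.38}
    - {"rx": 0, "ry": 0, "rz": 0, "tx": 0, "ty": 0, "tz": 0.01, "jaw": 0.38}
    - {"rx": 0, "ry": 0, "rz": 0, "tx": 0, "ty": 0, "tz": 0.01, "jaw": 0.38}
    - {"rx": 0, "ry": 0, "rz": 0, "tx": 0, "ty": 0, "tz": 0.008, "jaw": 0.38}
    - {"rx": 0, "ry": 0, "rz": 0, "tx": 0, "ty": 0, "tz": 0, "jaw": 0.38}

```text
time_s: 18.9
eef_pos: [0.4569, -0.3699, 0.0782]
tcp_rot: [[0.968, -0.251, -0.001], [-0.251, -0.968, 0.001], [-0.001, -0.0, -1.0]]
ft_force: [0.1, 0.8, -0.6]
finger_gap: 0.0531
finger_force: 3.8
```

Call:
carry_out:
  series:
    - {"rx": 0, "ry": 0, "rz": 0, "tx": 0, "ty": 0, "tz": 0, "jaw": 0.3}
    - {"rx": 0, "ry": 0, "rz": 0, "tx": 0, "ty": 0, "tz": 0, "jaw": 0.2}
    - {"rx": 0, "ry": 0, "rz": 0, "tx": 0, "ty": 0, "tz": 0, "jaw": 0.15}
    - {"rx": 0, "ry": 0, "rz": 0, "tx": 0, "ty": 0, "tz": 0, "jaw": 0.15}
    - {"rx": 0, "ry": 0, "rz": 0, "tx": 0, "ty": 0, "tz": 0, "jaw": 0.15}

```text
time_s: 19.4
eef_pos: [0.4574, -0.3702, 0.0796]
tcp_rot: [[0.968, -0.251, 0.0], [-0.251, -0.968, -0.0], [0.0, 0.0, -1.0]]
ft_force: [0.7, -0.6, 0.4]
finger_gap: 0.0725
finger_force: 0.0
```

Run:
```python
from h import *
s=ctrl.get_state();print(s['eef_pos'],s['finger_gap'],s['finger_force'],s['ft_force'])
p=wrist(); i=p['img']
for r in list(range(20,60,4))+[80,118,160,190]:
    m=(i[r].min(axis=1)>110).astype(int); d=np.diff(np.r_[0,m,0]); a=np.where(d==1)[0]; b=np.where(d==-1)[0]
    print(r,[(int(x),int(y)) for x,y in zip(a,b) if y-x>3 and 150<x<400])
for c in ['scene','top']:
    p=ctrl.get_image(c); marks(p,['tongs_tip','tongs_grip','tong_arm'])
```

```text
[ 0.4574 -0.3702  0.0796] 0.07254364256450947 0.0 [ 0.7478 -0.6385  0.4219]
20 []
24 []
28 []
32 []
36 []
40 [(196, 209), (340, 353), (370, 380)]
44 [(197, 211), (337, 352), (362, 383)]
48 [(197, 214), (334, 352), (358, 371)]
52 [(198, 217), (331, 351), (380, 393)]
56 [(199, 219), (303, 315), (329, 350), (366, 388)]
80 [(202, 222), (278, 294), (312, 319), (326, 347)]
118 [(208, 226), (322, 341)]
160 [(201, 225), (323, 342)]
190 [(207, 224), (324, 342)]
tongs_tip [(array([ 0.5441, -0.3904,  0.0205]), 0.96)]
tongs_grip [(array([ 0.4598, -0.371 ,  0.0141]), 0.93)]
tong_arm [(array([ 0.3721, -0.3493,  0.003 ]), 0.85)]
tongs_tip [(array([ 0.5431, -0.3912,  0.011 ]), 0.44)]
tongs_grip [(array([ 0.4513, -0.3667,  0.0155]), 0.5)]
tong_arm [(array([ 0.4567, -0.3715,  0.0011]), 0.32)]
```

Call:
carry_out:
  series:
    - {"rx": 0, "ry": 0, "rz": 0, "tx": -0.006, "ty": 0, "tz": 0, "jaw": 0.15}
    - {"rx": 0, "ry": 0, "rz": 0, "tx": -0.005, "ty": 0, "tz": 0, "jaw": 0.15}
    - {"rx": 0, "ry": 0, "rz": 0, "tx": 0, "ty": 0, "tz": 0, "jaw": 0.3}
    - {"rx": 0, "ry": 0, "rz": 0, "tx": 0, "ty": 0, "tz": 0, "jaw": 0.35}
    - {"rx": 0, "ry": 0, "rz": 0, "tx": 0, "ty": 0, "tz": 0, "jaw": 0.4}
    - {"rx": 0, "ry": 0, "rz": 0, "tx": 0, "ty": 0, "tz": 0, "jaw": 0.4}
    - {"rx": 0, "ry": 0, "rz": 0, "tx": 0, "ty": 0, "tz": 0, "jaw": 0.4}
    - {"rx": 0, "ry": 0, "rz": 0, "tx": 0, "ty": 0, "tz": 0, "jaw": 0.4}

```text
time_s: 20.65
eef_pos: [0.4468, -0.3677, 0.0798]
tcp_rot: [[0.968, -0.251, 0.0], [-0.251, -0.968, -0.001], [0.001, 0.0, -1.0]]
ft_force: [-2.0, -0.2, 7.8]
finger_gap: 0.0513
finger_force: 6.3
```

```bash
cat >> h.py <<'E'
def arms(p,zt=.0525):
    """tip end (tool frame) of the open tongs: topmost bright rows either side of the middle"""
    i=p['img'].min(axis=2)>110; i=cv2.morphologyEx(i.astype(np.uint8),cv2.MORPH_OPEN,np.ones((9,3)))
    res=[]
    for lo,hi in ((190,262),(290,362)):
        n,l,st,_=cv2.connectedComponentsWithStats(i[:200,lo:hi]); k=1+np.argmax(st[1:,4]); v,u=np.where(l==k)
        sel=v<=v.min()+6; res.append([u[sel].mean()+lo,v.min()])
    t=toolpts(p,res,zt); print('tips px',np.round(res,1).tolist(),'tool',t[:,:2].ravel()); return t
E
python3 - <<'E'
from h import *
s=ctrl.get_state();print(s['eef_pos'],s['finger_gap'],s['finger_force'],s['ft_force'])
arms(wrist())
E
```

```text
[ 0.4468 -0.3677  0.0798] 0.051337496263972396 6.318961009383202 [-1.9641 -0.2016  7.8278]
tips px [[219.2, 1.0], [331.7, 2.0]] tool [ 0.1101 -0.021   0.1098  0.0199]
```

Call:
carry_out:
  series:
    - {"rx": 0, "ry": 0, "rz": 0, "tx": -0.002, "ty": -0.008, "tz": -0.001, "jaw": 0.4}
    - {"rx": 0, "ry": 0, "rz": 0, "tx": -0.005, "ty": -0.018, "tz": -0.001, "jaw": 0.4}
    - {"rx": 0, "ry": 0, "rz": 0, "tx": -0.006, "ty": -0.025, "tz": 0, "jaw": 0.4}
    - {"rx": 0, "ry": 0, "rz": 0, "tx": -0.006, "ty": -0.03, "tz": 0, "jaw": 0.4}
    - {"rx": 0, "ry": 0, "rz": 0, "tx": -0.006, "ty": -0.03, "tz": 0, "jaw": 0.4}
    - {"rx": 0, "ry": 0, "rz": 0, "tx": -0.006, "ty": -0.025, "tz": 0, "jaw": 0.4}
    - {"rx": 0, "ry": 0, "rz": 0, "tx": -0.006, "ty": -0.015, "tz": 0, "jaw": 0.4}
    - {"rx": 0, "ry": 0, "rz": 0, "tx": 0, "ty": -0.005, "tz": 0, "jaw": 0.4}

```text
time_s: 21.5
eef_pos: [0.4499, -0.2049, 0.0813]
tcp_rot: [[0.969, -0.248, -0.001], [-0.248, -0.969, 0.001], [-0.001, -0.001, -1.0]]
ft_force: [-0.8, -0.3, -1.5]
finger_gap: 0.0512
finger_force: 4.7
```

Run:
```python
from h import *
p=wrist(); arms(p); marks(p,['battery','battery_center'])
x=np.array([.968,-.251]); go([*(np.array([.6125,-.1742])-.098*x),.0785],-104.5)
```

```text
tips px [[219.4, 1.0], [331.5, 2.0]] tool [ 0.1101 -0.0209  0.1098  0.0198]
battery []
battery_center []
t 21.65 p [ 0.4502 -0.2074  0.0814] yaw -104.51 -> shift [ 0.0508 -0.0728  0.0029] turn [ 0.0123 -0.0191 -0.0098] gap 0.0509 ft [-0.1241  0.023  -0.7231]
```

Call:
carry_out:
  series:
    - {"rx": 0, "ry": 0, "rz": 0, "tx": 0, "ty": -0.01, "tz": 0, "jaw": 0.4}
    - {"rx": 0, "ry": 0, "rz": 0, "tx": 0, "ty": -0.02, "tz": 0, "jaw": 0.4}
    - {"rx": 0, "ry": 0, "rz": 0, "tx": 0, "ty": -0.02, "tz": 0, "jaw": 0.4}
    - {"rx": 0, "ry": 0, "rz": 0, "tx": 0, "ty": -0.015, "tz": 0, "jaw": 0.4}
    - {"rx": 0, "ry": 0, "rz": 0, "tx": 0, "ty": -0.008, "tz": 0, "jaw": 0.4}
    - {"rx": 0, "ry": 0, "rz": 0, "tx": 0, "ty": 0, "tz": 0, "jaw": 0.4}
    - {"rx": 0, "ry": 0, "rz": 0, "tx": 0, "ty": 0, "tz": 0, "jaw": 0.4}

```text
time_s: 22.35
eef_pos: [0.4681, -0.1371, 0.0814]
tcp_rot: [[0.968, -0.251, -0.0], [-0.251, -0.968, -0.0], [0.0, 0.0, -1.0]]
ft_force: [-0.3, -0.3, -0.7]
finger_gap: 0.0512
finger_force: 4.7
```

Run:
```python
from h import *
p=wrist(); arms(p)
for c in ['scene','top']:
    p=ctrl.get_image(c); marks(p,['battery','battery_center','tongs_tip','tongs_grip'])
x=np.array([.968,-.251]); go([*(np.array([.6125,-.1742])-.098*x),.0785],-104.5)
```

```text
tips px [[219.4, 1.0], [330.3, 0.0]] tool [ 0.1101 -0.0209  0.1104  0.0194]
battery [(array([ 0.5658, -0.1544,  0.0199]), 0.61), (array([ 0.612 , -0.1823,  0.0038]), 0.52)]
battery_center [(array([ 0.614 , -0.1794,  0.0265]), 0.55)]
tongs_tip [(array([ 0.568 , -0.1519,  0.0183]), 0.75)]
tongs_grip [(array([ 0.4769, -0.1354,  0.0141]), 0.81), (array([0.5634, 0.2458, 0.0093]), 0.63)]
battery [(array([ 0.6145, -0.175 , -0.0032]), 0.53), (array([0.6543, 0.3853, 0.0014]), 0.35)]
battery_center [(array([ 0.6186, -0.1743,  0.0233]), 0.42)]
tongs_tip [(array([ 0.6717, -0.0414, -0.0034]), 0.73)]
tongs_grip []
t 22.9 p [ 0.4682 -0.1365  0.0814] yaw -104.53 -> shift [0.0511 0.0003 0.0029] turn [-0.0002 -0.0015 -0.026 ] gap 0.0515 ft [ 0.0767 -0.8207 -1.019 ]
```

Call:
carry_out:
  series:
    - {"rx": 0, "ry": 0, "rz": 0, "tx": 0.004, "ty": 0.001, "tz": 0, "jaw": 0.4}
    - {"rx": 0, "ry": 0, "rz": 0, "tx": 0.008, "ty": 0, "tz": 0, "jaw": 0.4}
    - {"rx": 0, "ry": 0, "rz": 0, "tx": 0.01, "ty": 0, "tz": 0, "jaw": 0.4}
    - {"rx": 0, "ry": 0, "rz": 0, "tx": 0.01, "ty": 0, "tz": 0, "jaw": 0.4}
    - {"rx": 0, "ry": 0, "rz": 0, "tx": 0.01, "ty": 0, "tz": 0, "jaw": 0.4}
    - {"rx": 0, "ry": 0, "rz": 0, "tx": 0.007, "ty": 0, "tz": 0, "jaw": 0.4}
    - {"rx": 0, "ry": 0, "rz": 0, "tx": 0.002, "ty": 0, "tz": 0, "jaw": 0.4}
    - {"rx": 0, "ry": 0, "rz": 0, "tx": 0, "ty": 0, "tz": 0, "jaw": 0.4}

```text
time_s: 23.7
eef_pos: [0.5174, -0.1503, 0.0813]
tcp_rot: [[0.968, -0.251, -0.0], [-0.251, -0.968, 0.0], [-0.0, 0.0, -1.0]]
ft_force: [-0.7, -0.8, -1.1]
finger_gap: 0.0515
finger_force: 4.7
```

Run:
```python
from h import *
s=ctrl.get_state(); p=wrist('w8'); arms(p); marks(p,['battery','battery_center'])
R=np.array(s['tcp_rot'])[:2,:2]
for x in ctrl.mark_of(p,'battery_center')[:1]+ctrl.find_in(p,'battery')[:1]: print('tool xy',(np.array(x['location'])[:2]-np.array(s['eef_pos'])[:2])@R)
i=p['img'].astype(int)
for r in range(0,80,8): print(r,' '.join('%d/%d/%d'%tuple(i[r,c]) for c in range(230,330,10)))
print(s['eef_pos'],s['finger_gap'],s['ft_force'])
```

```text
tips px [[219.5, 1.0], [331.4, 2.0]] tool [ 0.1101 -0.0209  0.1098  0.0198]
battery [(array([ 0.6089, -0.1727,  0.0008]), 0.59)]
battery_center [(array([ 0.6118, -0.1741,  0.0236]), 0.81)]
tool xy [ 0.0974 -0.0006]
tool xy [0.0917 0.0018]
0 95/129/208 107/139/216 119/151/224 131/163/230 254/255/255 255/255/255 165/234/156 105/149/234 98/141/230 90/131/219
8 98/134/214 111/141/216 115/147/220 242/253/245 255/255/255 255/255/255 255/255/255 93/129/215 92/132/215 87/128/220
16 105/127/185 103/131/198 97/120/189 255/255/255 255/255/255 255/255/255 255/255/255 99/147/156 75/111/196 77/113/202
24 125/124/120 92/121/189 92/121/192 254/255/255 253/254/254 255/255/255 255/255/255 77/124/128 73/108/194 227/232/232
32 122/124/122 71/97/164 85/120/201 255/255/255 255/255/255 255/255/255 255/255/255 70/104/186 72/108/191 235/239/235
40 124/126/124 59/79/135 64/90/157 109/165/105 254/255/255 254/255/254 196/215/209 76/112/194 72/105/194 240/243/241
48 126/128/125 51/69/123 48/65/117 185/219/198 50/96/43 47/89/36 41/78/34 72/108/199 75/112/201 241/244/242
56 133/138/132 52/71/129 49/72/131 77/106/162 48/95/38 48/89/38 43/78/35 47/73/137 83/131/232 143/149/143
64 161/166/161 53/76/138 52/79/142 48/76/144 80/113/78 46/88/40 105/120/153 63/96/176 61/94/175 148/151/148
72 198/204/199 51/79/139 50/78/144 49/77/142 94/119/180 127/141/167 62/95/177 62/95/178 60/94/176 162/167/162
[ 0.5174 -0.1503  0.0813] 0.051471788364936516 [-0.7002 -0.8182 -1.1058]
```

The battery is centred between the pads (cap columns ~258–296 between arms at ~232 and ~318). Squeeze now.

Call:
carry_out:
  series:
    - {"rx": 0, "ry": 0, "rz": 0, "tx": 0, "ty": 0, "tz": 0, "jaw": 0.44}
    - {"rx": 0, "ry": 0, "rz": 0, "tx": 0, "ty": 0, "tz": 0, "jaw": 0.47}
    - {"rx": 0, "ry": 0, "rz": 0, "tx": 0, "ty": 0, "tz": 0, "jaw": 0.5}
    - {"rx": 0, "ry": 0, "rz": 0, "tx": 0, "ty": 0, "tz": 0, "jaw": 0.53}
    - {"rx": 0, "ry": 0, "rz": 0, "tx": 0, "ty": 0, "tz": 0, "jaw": 0.6}
    - {"rx": 0, "ry": 0, "rz": 0, "tx": 0, "ty": 0, "tz": 0, "jaw": 0.8}
    - {"rx": 0, "ry": 0, "rz": 0, "tx": 0, "ty": 0, "tz": 0, "jaw": 1}
    - {"rx": 0, "ry": 0, "rz": 0, "tx": 0, "ty": 0, "tz": 0, "jaw": 1}
  force: 20

```text
time_s: 24.75
eef_pos: [0.5173, -0.1502, 0.0814]
tcp_rot: [[0.968, -0.251, -0.0], [-0.251, -0.968, 0.0], [-0.0, -0.0, -1.0]]
ft_force: [-0.5, -0.3, -0.6]
finger_gap: 0.0421
finger_force: 22.0
```

Run:
```python
from h import *
s=ctrl.get_state(); p=wrist(); marks(p,['battery','battery_center'])
print(s['eef_pos'],s['finger_gap'],s['finger_force'],s['ft_force'])
i=p['img'].astype(int)
for r in range(0,80,16): print(r,' '.join('%d/%d/%d'%tuple(i[r,c]) for c in range(230,330,10)))
```

```text
battery [(array([ 0.6103, -0.1721,  0.0009]), 0.71)]
battery_center [(array([ 0.6124, -0.1745,  0.0245]), 0.66)]
[ 0.5173 -0.1502  0.0814] 0.04214147196305759 21.99580140179023 [-0.4679 -0.3353 -0.6115]
0 94/130/206 105/138/213 116/150/223 131/169/226 254/255/255 255/255/255 139/223/134 105/146/233 100/140/227 93/130/218
16 93/121/193 110/136/208 255/255/255 255/255/255 255/255/255 255/255/255 255/255/255 249/251/249 77/111/195 70/107/198
32 90/126/212 105/140/226 255/255/255 255/255/255 255/255/255 255/255/255 253/254/254 253/254/253 69/102/186 72/104/191
48 91/126/211 83/119/209 255/255/255 177/218/177 48/94/41 48/87/39 42/78/34 241/243/240 48/70/132 46/73/138
64 92/133/227 90/135/231 255/255/255 86/99/128 75/109/74 54/90/47 75/96/148 243/245/242 47/71/136 50/72/132
```

Call:
carry_out:
  series:
    - {"rx": 0, "ry": 0, "rz": 0, "tx": 0, "ty": 0, "tz": -0.004, "jaw": 1}
    - {"rx": 0, "ry": 0, "rz": 0, "tx": 0, "ty": 0, "tz": -0.01, "jaw": 1}
    - {"rx": 0, "ry": 0, "rz": 0, "tx": 0, "ty": 0, "tz": -0.015, "jaw": 1}
    - {"rx": 0, "ry": 0, "rz": 0, "tx": 0, "ty": 0, "tz": -0.02, "jaw": 1}
    - {"rx": 0, "ry": 0, "rz": 0, "tx": 0, "ty": 0, "tz": -0.02, "jaw": 1}
    - {"rx": 0, "ry": 0, "rz": 0, "tx": 0, "ty": 0, "tz": -0.015, "jaw": 1}
    - {"rx": 0, "ry": 0, "rz": 0, "tx": 0, "ty": 0, "tz": -0.006, "jaw": 1}
    - {"rx": 0, "ry": 0, "rz": 0, "tx": 0, "ty": 0, "tz": 0, "jaw": 1}

```text
time_s: 25.7
eef_pos: [0.5177, -0.1503, 0.1727]
tcp_rot: [[0.968, -0.251, 0.002], [-0.251, -0.968, -0.0], [0.002, -0.0, -1.0]]
ft_force: [0.1, 0.3, -1.1]
finger_gap: 0.0418
finger_force: 21.9
```

Run:
```python
from h import *
s=ctrl.get_state(); p=wrist(); marks(p,['battery_center'])
p=ctrl.get_image('scene'); marks(p,['battery_center','tongs_tip','tongs_grip','tong_arm'])
print(s['eef_pos'],s['finger_gap'],s['finger_force'],s['ft_force'])
x=np.array([.968,-.251]); go([*(MID-.0974*x),s['eef_pos'][2]],-104.5)
```

```text
battery_center [(array([ 0.6093, -0.1745,  0.1144]), 0.71)]
battery_center [(array([ 0.6114, -0.179 ,  0.1159]), 0.47)]
tongs_tip [(array([ 0.615 , -0.1557,  0.1055]), 0.71)]
tongs_grip [(array([ 0.529 , -0.1454,  0.1046]), 0.8)]
tong_arm [(array([ 0.4428, -0.1308,  0.0901]), 0.65)]
[ 0.5177 -0.1503  0.1727] 0.041771404777235774 21.868939861888066 [ 0.136   0.2923 -1.1375]
t 26.05 p [ 0.5171 -0.1502  0.1709] yaw -104.53 -> shift [-0.1496 -0.3924 -0.0018] turn [ 0.0049  0.0554 -0.0259] gap 0.042 ft [-0.1396 -0.0612 -0.7142]
```

The battery is up at about 0.115 m and the tongs are level. Carry it over to the holder.

Call:
carry_out:
  series:
    - {"rx": 0, "ry": 0, "rz": 0, "tx": -0.004, "ty": -0.01, "tz": 0, "jaw": 1}
    - {"rx": 0, "ry": 0, "rz": 0, "tx": -0.008, "ty": -0.02, "tz": 0, "jaw": 1}
    - {"rx": 0, "ry": 0, "rz": 0, "tx": -0.011, "ty": -0.03, "tz": 0, "jaw": 1}
    - {"rx": 0, "ry": 0, "rz": 0, "tx": -0.012, "ty": -0.03, "tz": 0, "jaw": 1}
    - {"rx": 0, "ry": 0, "rz": 0, "tx": -0.012, "ty": -0.03, "tz": 0, "jaw": 1}
    - {"rx": 0, "ry": 0, "rz": 0, "tx": -0.012, "ty": -0.03, "tz": 0, "jaw": 1}
    - {"rx": 0, "ry": 0, "rz": 0, "tx": -0.012, "ty": -0.03, "tz": 0, "jaw": 1}
    - {"rx": 0, "ry": 0, "rz": 0, "tx": -0.012, "ty": -0.03, "tz": 0, "jaw": 1}

```text
time_s: 26.85
eef_pos: [0.4889, 0.0759, 0.1713]
tcp_rot: [[0.968, -0.25, -0.0], [-0.25, -0.968, 0.0], [-0.0, -0.0, -1.0]]
ft_force: [0.4, 0.1, -1.6]
finger_gap: 0.0419
finger_force: 21.9
```

Call:
carry_out:
  series:
    - {"rx": 0, "ry": 0, "rz": 0, "tx": -0.012, "ty": -0.03, "tz": 0, "jaw": 1}
    - {"rx": 0, "ry": 0, "rz": 0, "tx": -0.012, "ty": -0.03, "tz": 0, "jaw": 1}
    - {"rx": 0, "ry": 0, "rz": 0, "tx": -0.012, "ty": -0.03, "tz": 0, "jaw": 1}
    - {"rx": 0, "ry": 0, "rz": 0, "tx": -0.011, "ty": -0.03, "tz": 0, "jaw": 1}
    - {"rx": 0, "ry": 0, "rz": 0, "tx": -0.009, "ty": -0.025, "tz": 0, "jaw": 1}
    - {"rx": 0, "ry": 0, "rz": 0, "tx": -0.007, "ty": -0.02, "tz": 0, "jaw": 1}
    - {"rx": 0, "ry": 0, "rz": 0, "tx": -0.003, "ty": -0.012, "tz": 0, "jaw": 1}
    - {"rx": 0, "ry": 0, "rz": 0, "tx": 0, "ty": -0.005, "tz": 0, "jaw": 1}

```text
time_s: 27.65
eef_pos: [0.4709, 0.2679, 0.1712]
tcp_rot: [[0.968, -0.249, -0.0], [-0.249, -0.968, 0.0], [-0.0, 0.0, -1.0]]
ft_force: [0.2, 0.2, -1.3]
finger_gap: 0.0416
finger_force: 21.9
```

Call:
carry_out:
  series:
    - {"rx": 0, "ry": 0, "rz": 0, "tx": 0, "ty": 0, "tz": 0, "jaw": 1}
    - {"rx": 0, "ry": 0, "rz": 0, "tx": 0, "ty": 0, "tz": 0, "jaw": 1}
    - {"rx": 0, "ry": 0, "rz": 0, "tx": 0, "ty": 0, "tz": 0, "jaw": 1}
    - {"rx": 0, "ry": 0, "rz": 0, "tx": 0, "ty": 0, "tz": 0, "jaw": 1}
    - {"rx": 0, "ry": 0, "rz": 0, "tx": 0, "ty": 0, "tz": 0, "jaw": 1}

```text
time_s: 28.15
eef_pos: [0.4715, 0.2662, 0.1714]
tcp_rot: [[0.968, -0.251, 0.0], [-0.251, -0.968, -0.0], [0.0, 0.0, -1.0]]
ft_force: [0.3, 1.5, -1.8]
finger_gap: 0.0419
finger_force: 21.9
```

Run:
```python
from h import *
s=ctrl.get_state(); p=wrist(); marks(p,['battery_center','battery'])
for c in ['scene','top']:
    p=ctrl.get_image(c); marks(p,['battery_center','plate_nose','plate_grip','holder_stop'])
print(s['eef_pos'],s['finger_gap'],s['finger_force'],s['ft_force'])
x=np.array([.968,-.251]); go([*(MID-.0974*x),s['eef_pos'][2]],-104.5)
```

```text
battery_center [(array([0.5644, 0.2433, 0.1144]), 0.73)]
battery [(array([0.562 , 0.2408, 0.0898]), 0.71)]
battery_center []
plate_nose [(array([0.5739, 0.2831, 0.0028]), 0.95)]
plate_grip [(array([0.5416, 0.1442, 0.0206]), 0.77)]
holder_stop [(array([ 0.5738,  0.2785, -0.0014]), 0.74), (array([0.5523, 0.2036, 0.0032]), 0.52)]
battery_center [(array([0.57  , 0.2416, 0.1126]), 0.61)]
plate_nose [(array([0.5744, 0.2837, 0.0036]), 0.91)]
plate_grip [(array([0.54  , 0.1495, 0.0176]), 0.84)]
holder_stop [(array([0.57  , 0.2805, 0.0041]), 0.71), (array([0.5701, 0.242 , 0.1163]), 0.43)]
[0.4715 0.2662 0.1714] 0.04191219390932479 21.897180166561157 [ 0.3168  1.5233 -1.7981]
t 28.8 p [0.4714 0.2666 0.1714] yaw -104.52 -> shift [-0.001  -0.0003 -0.    ] turn [-0.0002 -0.0008 -0.0203] gap 0.0417 ft [ 0.3645 -0.0595 -1.7137]
```

Everything sits within the limits, so I'm handing it in.

```bash
python3 -c "
from workcell import ctrl
print(ctrl.sign_off())"
```

```text
the job is handed in; nothing more can be done
None
```

I handed the job in at about 29 s: the plate is home against the stop, and the squeezed tongs hold the battery at about 0.114 m over the middle of the slot, within a few millimetres sideways; `sign_off` gave no verdict.

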